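Tighten the loose castor nut in the corner of a tray dolly

TASK

The castor nut in the near left corner of the grey steel tray dolly (near and left as the robot sees it) has worked loose: tighten it clockwise with the smaller ring of the ring spanner, lifting the spanner off and reseating it for a new bite whenever the tray walls end the swing, until the nut comes to its stop, and there hold it snug for half a second with about 1.2 newton metres (13 N at the middle of the shank). Do not overtighten it (stay under 1.5 newton metres), touch the nut with the fingers or knock the gripper against the tray. Then lay the spanner flat on the rubber mat again and let go, and leave everything else standing where it is.

Things in the scene. Friction and masses are not known exactly. Their poses are not given: they have to be found in the camera images.
- dolly: Grey sheet-steel tray dolly on four braked castors, standing on the table, immovable. Origin: middle of its footprint at table height. Tray inside 330 x 330 mm, walls along its x and y axes, 3 mm thick, 50 mm above the tray floor. In each corner a castor stem comes up through the floor, 42 mm from both walls, with a washer and nut; the three others are tight and fixed
- tray_floor (a point): Middle of the tray floor's upper face, 80 mm above the table, axes as the dolly's. A plant pot stands at x = 114, y = -45 mm from here, clear of the spanner's swing. With its ring on the loose nut the spanner can swing only from pointing along the dolly's +x (beside the left wall) clockwise to pointing along its -y (beside the near wall), about 95 degrees
- nut_top (a point): Middle of the loose nut's top face, 19 mm above the tray floor, at x = -123, y = +123 mm in the dolly's frame (near left corner). Steel hexagon nut, 30 mm across flats, 16 mm high, top 2 mm chamfered to 26 mm round, on a washer 3 mm thick and 37 mm across. The frame turns with the nut: its x axis points through the middle of a flat. The 20 mm stem end stands 7 mm above the nut
- nut (a joint): How far the loose nut has been turned, rad, growing clockwise as seen from above (tightening). It starts between 0.1 and 0.6 and comes tight against a hard stop at 2.2. On the way it turns stiffly (0.25 N m) and stays where it is left. At 0 the nut's x axis is the dolly's x axis
- spanner: Steel double-ended deep-offset ring spanner, about 0.5 kg, lying flat on both rings. Origin: midway between the rings, level with their undersides; z up, x along the shank from small ring to large ring. The straight shank, 108 mm long, 12 mm wide (y) and 12 mm high, runs raised 26 to 38 mm above the rings' undersides; cranked necks lead down to the rings
- shank (a point): Middle of the spanner's shank, 32 mm above the rings' undersides: where to grip it, fingers closing across the shank (spanner's y)
- ring_small (a point): Centre of the small ring's underside, 90 mm from the middle at the spanner's -x end. Opening hexagonal, 31 mm across flats: 0.5 mm play round the nut, 3.5 degrees free turn either way. Ring 14 mm deep, 44 mm outside. Goes over the nut when the spanner's x lies along the nut's x or a multiple of 60 degrees from it. Fully seated it rests on the washer, 16 mm below the nut's top
- ring_large (a point): Centre of the large ring's underside, at the spanner's +x end, 90 mm from its middle. Opening 38 mm across flats, 51 mm outside: too large, it spins round the nut
- mat: Black rubber mat, 280 x 280 mm, 4 mm thick, fixed on the table on the robot's right. Origin: middle of its underside at table height

How it is judged:
On the way, in this order (a step that is already met when the one before it is completed fails the run):
1. the small ring is seated over the loose nut (horizontal distance between ring_small and nut_top below 0.004 m and z of ring_small in the frame of nut_top below -0.009 m), for 0.1 s.
2. the nut is at its stop and the seated spanner pulls it snug (75 N summed over the ring's contacts with the nut is about 0.7 N m) (value of joint nut above 2.16 rad and horizontal distance between ring_small and nut_top below 0.004 m and z of ring_small in the frame of nut_top below -0.005 m and contact force between spanner and nut above 75 N), for 0.4 s.
At the end, for the whole second after the job is handed in: The nut is tight at its stop (2.14 rad or more of 2.2); the spanner lies flat on its rings on the mat, its middle within 130 mm of the mat's middle along both mat axes, at rest and released (value of joint nut above 2.14 rad and x of spanner in the frame of mat between -0.13 and 0.13 m and y of spanner in the frame of mat between -0.13 and 0.13 m and height (world z) of spanner below 0.009 m and angle between spanner's own z axis and vertical below 0.1 rad and linear speed of spanner below 0.02 m/s); the robot touches nothing.
It fails at once if the nut is overtightened (340 N summed over the contacts of the ring with the nut, 1.6 N m and more) (contact force between spanner and nut above 340 N).
It fails at once if the fingers touch the nut (contact force between the fingers and nut above 1 N).
It fails at once if the arm or gripper strikes the dolly (contact force between the arm and dolly above 15 N).
It fails at once if the fingers strike the dolly (contact force between the fingers and dolly above 15 N).
It fails at once if a bystander is displaced (distance of any of plant_pot, mug, bowl, jar, canvas, small_spanner, wire_rack from where it was at the start of the episode above 0.02 m).
It also fails if it takes over 72 s, if anything falls off the work surface, if the arm or the gripper's body presses on something with over 40 N, if the wrist force passes 120 N, or if a joint passes its speed limit or range.

ROBOT

A 7-joint arm with a two-finger parallel gripper is mounted at the origin on the work surface. World frame = base frame: x ahead of the robot, y to its left, z up, the work surface at z = 0. Lengths are in m, angles in rad, forces in N, time in s.
With the tool pointing down it reaches from about 0.35 to 0.9 m from the base axis. Payload 8.1 kg.
Tool frame: the origin (TCP) lies at the very end of the fingers, on their centre line; the grasp point (between the pads) lies 19 mm behind it (arm.grasp_offset is the distance from the TCP to the grasp point, in m); z points along the fingers, y is the direction in which the jaws open and shut (so a half turn about z gives the same grasp; the last joint's range is limited). The gripper opens to 92 mm and grips with 3 to 60 N. Pads are 19 mm wide; open, the fingers measure 130 mm over their backs; the gripper's body (75 mm by 190 mm) begins 47 mm behind the grasp point.
Start: joints at [-1.326, 0.434, 0.025, 1.573, -0.012, 1.134, -0.075], TCP at [0.213, 0.588, 0.227] pointing down, gripper open.
Joint ranges: [-2.62, 2.62], [-0.44, 2.09], [-1.27, 1.32], [0.08, 2.57], [-1.32, 4.46], [0.12, 2], [-2.74, 2.74]. Speed limits (rad/s): [2.22, 2.22, 3.01, 3.01, 3.14, 3.14, 3.14].

INTERFACE

Orientations are given as a rotation vector (axis times angle).
In Python, from cell import arm, eyes, workorder gives the robot as it stands.
- The arm moves only by the shell command python3 -m inch 'ROWS' [FORCE]. ROWS is JSON, a list that holds one entry, the list of rows, each a list of 5 numbers: the closure, from 0 (fully open) to 1 (shut), then the shift along the tool's x, y, z in mm, then the turn about the tool's z in degrees. A call has 1 to 12 rows; each row shifts and turns the pose as measured when the row begins, along the tool's axes as they then stand; what a row does not reach is not made up. A row lasts 1/10 s, in which the tool goes at most 50 mm and 8.59 degrees, less where a joint would pass 70% of its speed; a pose out of reach is approached as far as the arm can. A call with a gripper value outside its range is refused whole. The fingers move at their own pace and stop on an object; FORCE is the grip in N (left out, the last holds). Time passes only in rows, so rows that do not move let the fingers close. It gives the time, the measured TCP pose, the force and the opening at its end, in the units of the state.
- arm.observe(): the state, without advancing time (a new reading comes with each control period).
- eyes.get_image(name): name is "scene" or "top"; returns a dict with "frame" (400x640x3 uint8, blue, green, red), "intrinsics" (3x3 intrinsics, pixels), "k1" (the pictures are not rectified: a ray, as slopes to the right and down, at radius r is drawn at 1 + k1 r^2 times it, then the intrinsics apply), "rvec" (rotation vector, rad) and "tvec" (3), from world to camera coordinates, as OpenCV has them. Camera axes: x right, y down, z forward; pixel columns grow to the right and rows downward; lengths in m; the calibration is good to about 2 mm. A picture is of the moment at which its call begins. There is no depth.
- workorder.sign_off(): hands the job in, once; it reports no verdict.
The state is a dict: "clock": time; "joints": joint angles; "dq": joint speeds; "joint_efforts": joint torques, N m; "position": TCP position; "ee_rot": TCP orientation; "force": force on the tool from outside, world axes, zero at the start; "ft_torque": the same for the moment, N m; "width": opening from 0.0 (shut) to 1.0 (fully open).
Only numpy, scipy, OpenCV 4.12 (cv2) and the standard library are available. Lean on these libraries where they do the work, as an engineer would, in place of code of your own. Each camera call takes 0.05 s, during which the arm holds its last target.

## Working session

There is one attempt and no reset: what is moved stays moved. The work goes in short steps, Python scripts to look and compute and a shell command to move; the robot and the scene stay as the last step left them, time stands still between calls to the robot, and variables do not carry over. Pictures are saved under pics/ and viewed, and the job is handed in when it is done.

```bash
ls; mkdir -p pics
python3 - <<'E'
from cell import arm, eyes, workorder
import cv2
print(arm.observe())
for n in("scene","top"):
    d=eyes.get_image(n); cv2.imwrite(f"pics/{n}0.png",d["frame"]); print(n,d["intrinsics"],d["k1"],d["rvec"],d["tvec"])
E
```

```text
pics
{'clock': 0.0, 'joints': array([-1.32561402,  0.43520515,  0.02495146,  1.57410175, -0.01160257,
        1.1340316 , -0.0750743 ]), 'dq': array([-0.00072883, -0.00053083, -0.00032228,  0.0001826 ,  0.00067623,
        0.00169284,  0.0001416 ]), 'joint_efforts': array([ 7.90473878e-04, -6.67847300e+01,  9.85505171e-01, -3.14457214e+01,
       -6.04988867e-02,  4.32220974e-02,  1.82953181e-04]), 'position': array([0.21287119, 0.58707016, 0.22595402]), 'ee_rot': array([-5.43560730e-01, -3.09406354e+00,  2.50434172e-03]), 'force': array([-0.03441514,  0.3836417 ,  0.7645262 ]), 'ft_torque': array([-0.01173985, -0.0035859 ,  0.03492846]), 'width': 1.0011024046989438}
scene [[395.7503578    0.         321.31503396]
 [  0.         395.7503578  196.94721406]
 [  0.           0.           1.        ]] -0.005151213878173864 [ 0.74565297  2.71470918 -0.95901268] [ 0.50503703 -0.09667922  1.17014534]
top [[429.02434288   0.         321.21281688]
 [  0.         429.02434288 200.41667511]
 [  0.           0.           1.        ]] 0.030240855712415034 [ 2.16860413 -2.10317621  0.22692209] [-0.09792919  0.54661203  0.97336404]
```

View pics/scene0.png

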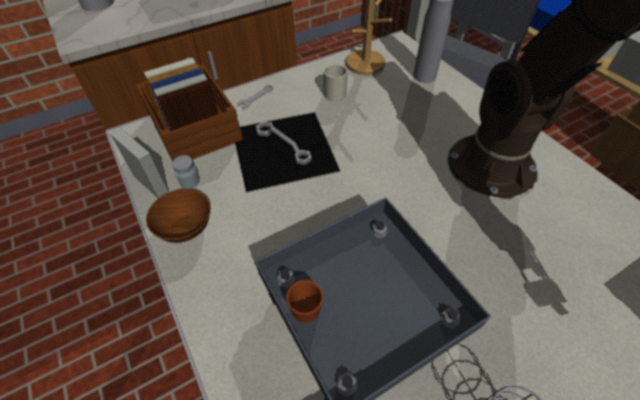

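View pics/top0.png

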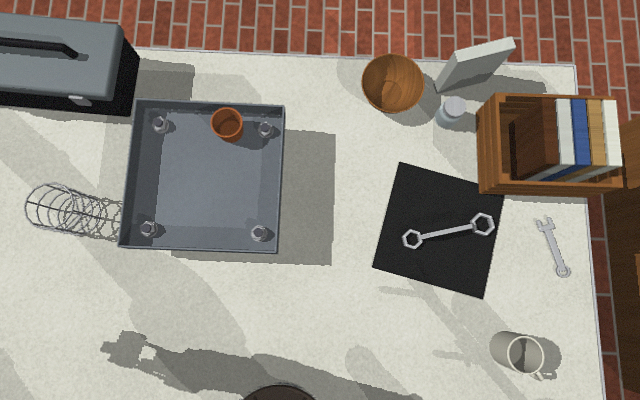

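```bash
cat > h.py <<'E'
import numpy as np, cv2
from scipy.spatial.transform import Rotation as R
from cell import arm, eyes
def cam(n):
    d=eyes.get_image(n); d["R"]=R.from_rotvec(d["rvec"]).as_matrix(); d["D"]=np.array([d["k1"],0,0,0.]); return d
def proj(d,P):
    return cv2.projectPoints(np.array(P,float).reshape(-1,1,3),np.array(d["rvec"]),np.array(d["tvec"]),d["intrinsics"],d["D"])[0].reshape(-1,2)
def ray(d,uv):
    p=cv2.undistortPoints(np.array(uv,float).reshape(-1,1,2),d["intrinsics"],d["D"]).reshape(-1,2)
    v=np.c_[p,np.ones(len(p))]@d["R"]; o=-d["R"].T@np.array(d["tvec"]); return o,v
def cast(d,uv,z):
    o,v=ray(d,uv); return o+v*((z-o[2])/v[:,2])[:,None]
def tri(d1,uv1,d2,uv2):
    o1,v1=ray(d1,uv1);o2,v2=ray(d2,uv2);out=[]
    for a,b in zip(v1,v2):
        s=np.linalg.lstsq(np.c_[a,-b],o2-o1,rcond=None)[0]; p,q=o1+s[0]*a,o2+s[1]*b; out.append(np.r_[(p+q)/2,np.linalg.norm(p-q)])
    return np.array(out)
def crop(d,fn,u0,v0,u1,v1,k):
    cv2.imwrite(fn,cv2.resize(d["frame"][v0:v1,u0:u1],None,fx=k,fy=k,interpolation=cv2.INTER_CUBIC))
E
python3 - <<'E'
from h import *
t=cam("top");s=cam("scene")
P=[[0,0,0],[.213,.588,.227],[.5,0,0],[.5,.3,0.0]]
print(proj(t,P).round(),proj(s,P).round(), ray(t,[[0,0]])[0],ray(s,[[0,0]])[0])
crop(t,"pics/t1.png",110,90,300,265,4);crop(t,"pics/t2.png",360,150,520,310,5)
crop(s,"pics/s1.png",225,100,355,200,6);crop(s,"pics/s2.png",250,190,500,400,3)
E
```

```text
[[278. 444.]
 [-61. 357.]
 [287. 223.]
 [165. 219.]] [[492. 164.]
 [722. 352.]
 [350. 237.]
 [427. 338.]] [ 0.36007286 -0.05695843  1.05967715] [0.83958821 0.44305555 0.85582872]
```

View pics/t1.png

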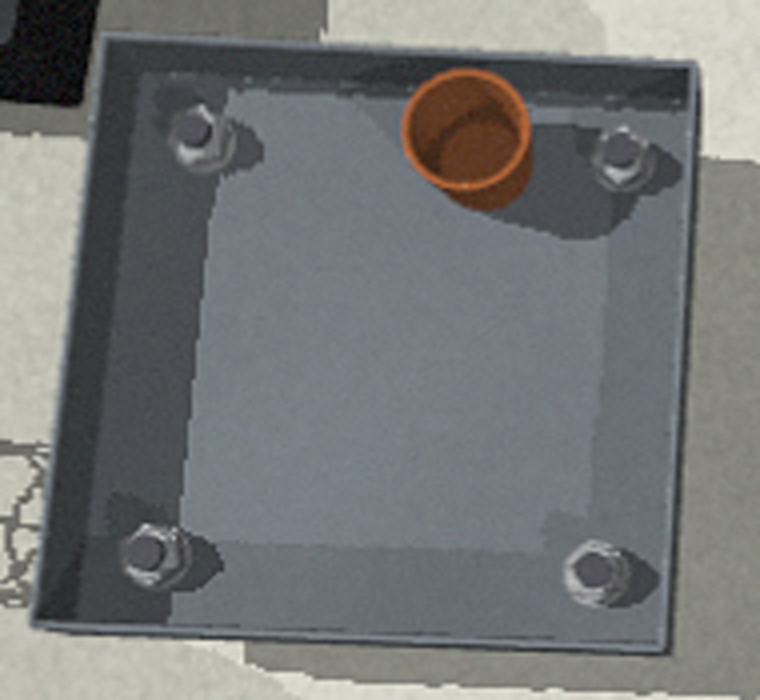

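View pics/t2.png

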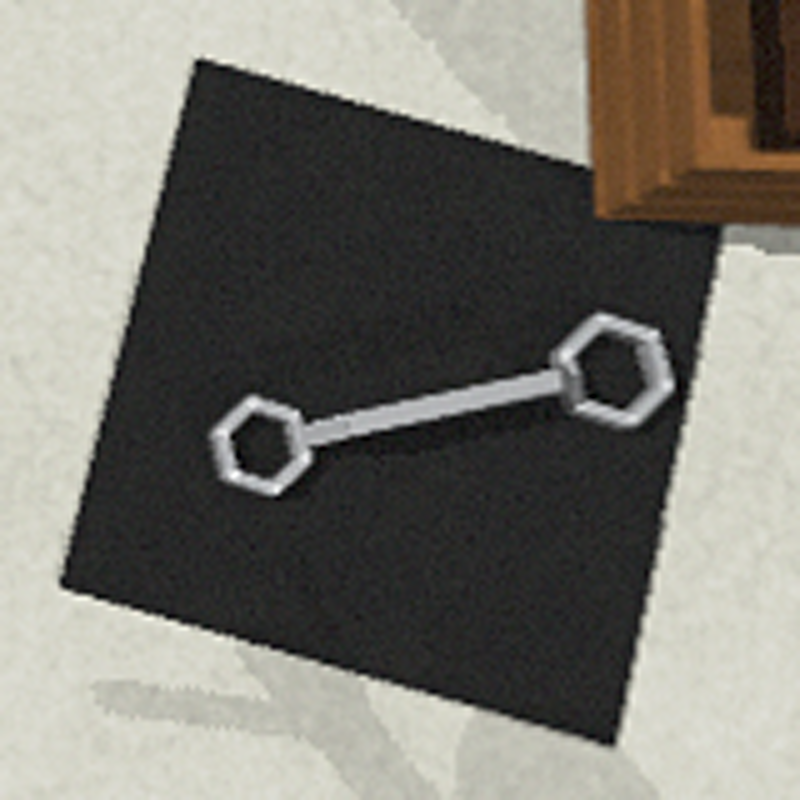

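View pics/s1.png

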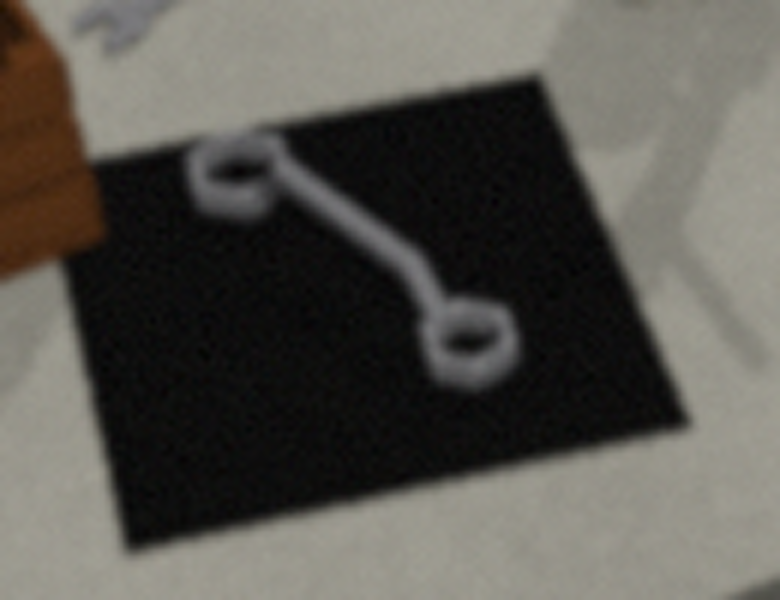

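View pics/s2.png

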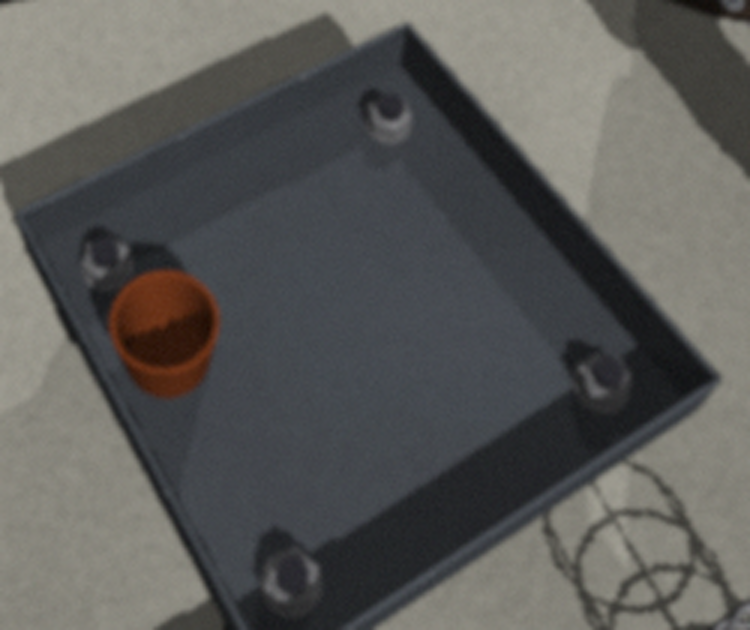

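Run:
```python
from h import *
t=cam("top");s=cam("scene")
c=lambda p,k,o:(np.array(p,float)+.5)/k+np.array(o)-.5
q=cast(t,c([[103,35],[697,64],[667,652],[35,625]],4,(110,90)),.13)
print("rim",q.round(4)); print("sides",[np.linalg.norm(q[i]-q[i-1]).round(4) for i in range(4)],"c",q.mean(0).round(4))
print("yaws",[np.degrees(np.arctan2(*(q[a]-q[b])[[1,0]])).round(2) for a,b in((0,3),(1,2),(3,2),(0,1))])
qs=cast(s,c([[408,28],[716,379],[22,215]],3,(250,190)),.13); print("scene rim nearright, nearleft, farright",qs.round(4))
m=cast(t,c([[197,58],[62,585],[613,745]],5,(360,150)),.004); print("mat",m.round(4),np.linalg.norm(m[0]-m[1]),np.linalg.norm(m[1]-m[2]),"c",((m[0]+m[2])/2).round(4))
# spanner mask
f=t["frame"].copy(); g=f.max(2)
poly=np.array([[393,210],[480,200],[502,215],[500,250],[430,262],[385,250]])
M=np.zeros(g.shape,np.uint8);cv2.fillPoly(M,[poly],255)
b=((g>75)&(M>0)).astype(np.uint8)
cn,h=cv2.findContours(b,cv2.RETR_CCOMP,cv2.CHAIN_APPROX_NONE)
for k,x in enumerate(cn):
    A=cv2.contourArea(x)
    if A>30:
        mm=cv2.moments(x); ctr=np.array([[mm["m10"],mm["m01"]]])/mm["m00"]; print(A,h[0][k][3],ctr.round(2),cast(t,ctr,.018).round(4),cast(t,ctr,.011).round(4))
# shank axis, top face at z=.042
y,x=np.nonzero(g>110)
```

```text
rim [[0.7553 0.3473 0.13  ]
 [0.7526 0.0124 0.13  ]
 [0.4174 0.0139 0.13  ]
 [0.4224 0.3477 0.13  ]]
sides [np.float64(0.3328), np.float64(0.3349), np.float64(0.3352), np.float64(0.3339)] c [0.5869 0.1803 0.13  ]
yaws [np.float64(-0.07), np.float64(-0.25), np.float64(89.15), np.float64(89.55)]
scene rim nearright, nearleft, farright [[0.4224 0.0204 0.13  ]
 [0.4243 0.3486 0.13  ]
 [0.7509 0.017  0.13  ]]
mat [[ 0.6671 -0.2785  0.004 ]
 [ 0.3983 -0.2108  0.004 ]
 [ 0.3303 -0.4776  0.004 ]] 0.2771562435603423 0.27536183114982327 c [ 0.4987 -0.378   0.004 ]
157.5 -1 [[498.29 236.2 ]] [[ 0.4811 -0.5182  0.018 ]] [[ 0.4819 -0.5213  0.011 ]]
875.5 -1 [[451.51 230.14]] [[ 0.4922 -0.4038  0.018 ]] [[ 0.4931 -0.4061  0.011 ]]
130.5 1 [[411.91 238.85]] [[ 0.4677 -0.3061  0.018 ]] [[ 0.4685 -0.3077  0.011 ]]
174.5 1 [[481.7  223.71]] [[ 0.5106 -0.4788  0.018 ]] [[ 0.5116 -0.4817  0.011 ]]
```

Run:
```python
from h import *
for n,(u,v) in (("top",(149,228)),("scene",(450,316))):
    fs=[cam(n)["frame"].astype(float) for _ in range(8)]
    a=np.mean(fs,0); np.save(f"avg_{n}.npy",a)
    c=a[v-22:v+22,u-22:u+22]; c=np.clip((c-c.min())*255/(c.max()-c.min()),0,255).astype(np.uint8)
    cv2.imwrite(f"pics/nut_{n}.png",cv2.resize(c,None,fx=13,fy=13,interpolation=cv2.INTER_CUBIC))
```

```text
(no output)
```

View pics/nut_top.png

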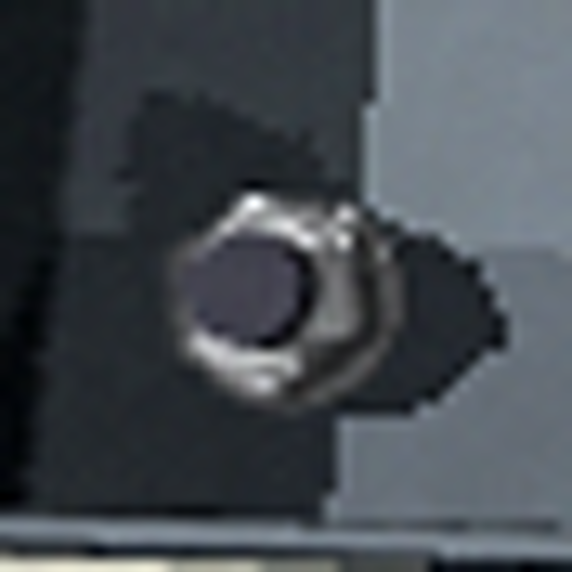

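View pics/nut_scene.png

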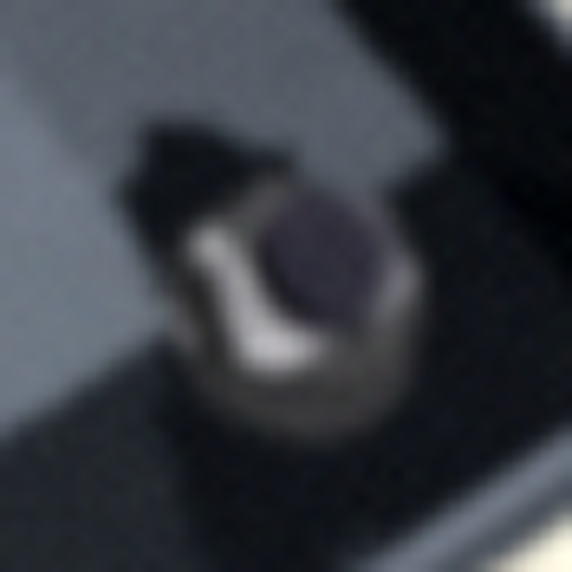

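Run:
```python
from h import *
C={n:cam(n) for n in("top","scene")}
st={}
for n,(u,v) in (("top",(149,228)),("scene",(450,316))):
    a=np.load(f"avg_{n}.npy")
    c0=a[v-22:v+22,u-22:u+22]; mx=c0.max()-c0.min()
    # stem: purple => red>green
    k=4; b=cv2.resize(a[v-22:v+22,u-22:u+22],None,fx=k,fy=k,interpolation=cv2.INTER_CUBIC)
    m=((b[...,2]-b[...,1]>2)&(b[...,0]-b[...,1]>3)).astype(np.uint8)
    m=cv2.morphologyEx(m,cv2.MORPH_OPEN,np.ones((7,7),np.uint8))
    N,L,S,ce=cv2.connectedComponentsWithStats(m)
    i=1+np.argmax(S[1:,4]); print(n,S[i],ce[i]/k)
    st[n]=(ce[i]+.5)/k-.5+np.array([u-22,v-22])
    P=cast(C[n],[st[n]],.106); print(P.round(4), "diam mm",2*np.sqrt(S[i,4]/np.pi)/k)
print("tri",tri(C["top"],[st["top"]],C["scene"],[st["scene"]]).round(4))
ctr=cast(C["top"],[st["top"]],.106)[0]
c=(np.array([[250,200],[345,210],[375,310],[265,385],[190,350],[180,265]],float)+.5)/13-.5+[149-22,228-22]
for z in(.095,.097):
    q=cast(C["top"],c,z)-ctr; print(z,[(round(float(np.hypot(*p[:2])*1000),1),round(float(np.degrees(np.arctan2(p[1],p[0]))),1)) for p in q])
# rim lines: subpixel edges between bright table and rim? near and left walls
```

```text
Traceback (most recent call last):
ValueError: attempt to get argmax of an empty sequence
```

Run:
```python
from h import *
for n,(u,v),ps in (("top",(149,228),[(250,290),(225,270),(330,300),(150,300),(450,300)]),("scene",(450,316),[(320,250),(300,220),(250,300),(320,390),(180,160)])):
    a=np.load(f"avg_{n}.npy")[v-22:v+22,u-22:u+22]
    for p in ps: print(n,p,a[p[1]//13,p[0]//13].round())
```

```text
top (250, 290) [94. 86. 86.]
top (225, 270) [94. 86. 86.]
top (330, 300) [118. 117. 115.]
top (150, 300) [71. 68. 64.]
top (450, 300) [74. 69. 66.]
scene (320, 250) [47. 41. 42.]
scene (300, 220) [49. 43. 44.]
scene (250, 300) [89. 87. 87.]
scene (320, 390) [46. 45. 45.]
scene (180, 160) [31. 29. 28.]
```

```bash
cat > nut.py <<'E'
from h import *
C={n:cam(n) for n in("top","scene")}
st={}
for n,(u,v) in (("top",(149,228)),("scene",(450,316))):
    a=np.load(f"avg_{n}.npy")
    k=4; b=cv2.resize(a[v-22:v+22,u-22:u+22],None,fx=k,fy=k,interpolation=cv2.INTER_CUBIC)
    m=((b[...,2]-b[...,1]>-1.2)&(b[...,0]-b[...,1]>4.2)).astype(np.uint8)
    m=cv2.morphologyEx(m,cv2.MORPH_OPEN,cv2.getStructuringElement(cv2.MORPH_ELLIPSE,(11,11)))
    N,L,S,ce=cv2.connectedComponentsWithStats(m)
    for i in range(1,N): print(n,S[i],ce[i]*13/k)
    i=1+np.argmax(S[1:,4])
    st[n]=(ce[i]+.5)/k-.5+np.array([u-22,v-22])
    P=cast(C[n],[st[n]],.106); print(P.round(4), "diam px",2*np.sqrt(S[i,4]/np.pi)/k)
print("tri",tri(C["top"],[st["top"]],C["scene"],[st["scene"]]).round(4))
ctr=cast(C["top"],[st["top"]],.106)[0]
c=(np.array([[250,200],[345,210],[375,310],[265,385],[190,350],[180,265]],float)+.5)/13-.5+[149-22,228-22]
for z in(.095,.097):
    q=cast(C["top"],c,z)-ctr; print(z,[(round(float(np.hypot(*p[:2])*1000),1),round(float(np.degrees(np.arctan2(p[1],p[0]))),1)) for p in q])
E
python3 nut.py
```

```text
top [ 56  72  38  35 977] [243.64355169 286.21622313]
[[0.4655 0.305  0.106 ]] diam px 8.817436685363319
scene [  82   59   38   39 1066] [328.63109756 252.31097561]
[[0.4658 0.3055 0.106 ]] diam px 9.21029775132054
tri [[4.655e-01 3.053e-01 1.053e-01 2.000e-04]]
0.095 [(17.0, 16.6), (18.8, -36.9), (18.2, -96.4), (15.4, -176.5), (15.6, 128.7), (16.1, 73.0)]
0.097 [(16.5, 14.3), (19.0, -39.1), (18.9, -96.8), (15.7, -173.8), (15.2, 131.1), (15.3, 72.9)]
```

Run:
```python
from h import *
for n,(u,v) in (("top",(149,228)),("scene",(450,316))):
    a=np.load(f"avg_{n}.npy")
    c=a[v-12:v+12,u-12:u+12]; c=255*np.clip((c-c.min())/(c.max()-c.min()),0,1)**.6
    c=cv2.resize(c.astype(np.uint8),None,fx=25,fy=25,interpolation=cv2.INTER_LANCZOS4)
    cv2.imwrite(f"pics/nutb_{n}.png",c)
```

```text
(no output)
```

View pics/nutb_top.png

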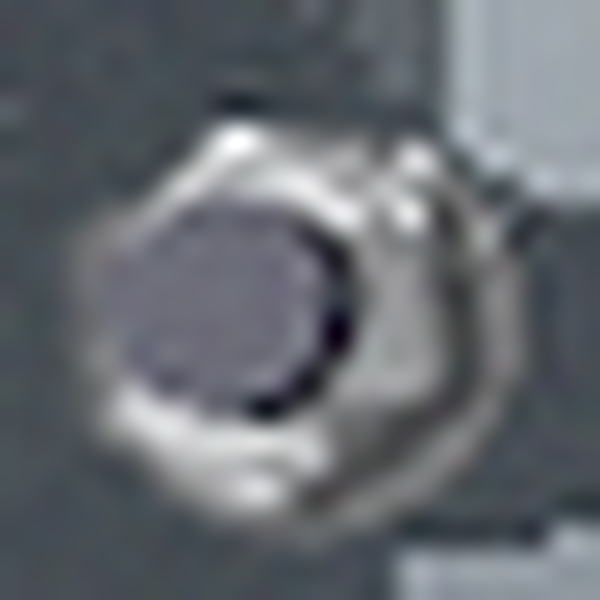

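View pics/nutb_scene.png

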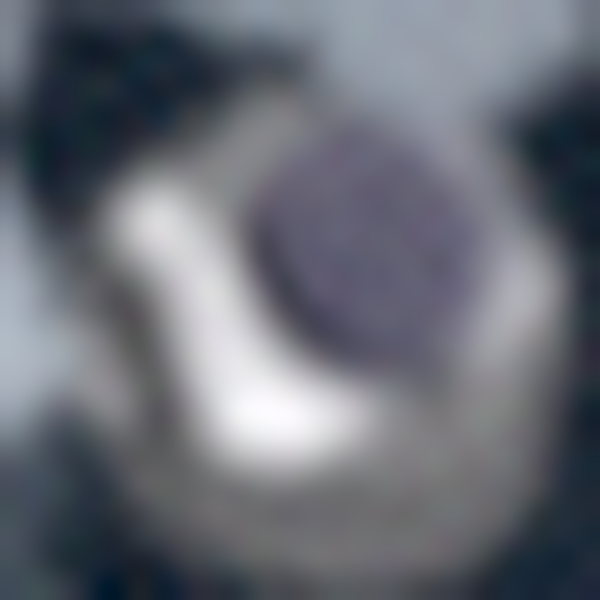

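Run:
```python
from h import *
ctr=np.array([.4656,.3052])
for n,(u,v),ps in (("top",(149,228),[(235,135),(412,185),(440,375),(260,490),(110,415),(90,225)]),("scene",(450,316),[(140,215),(250,435),(548,270),(285,85)])):
    d=cam(n); c=(np.array(ps,float)+.5)/25-.5+[u-12,v-12]
    q=cast(d,c,.096)[:,:2]-ctr
    for p,x in zip(ps,q): a=np.degrees(np.arctan2(x[1],x[0])); print(n,p,round(1000*np.hypot(*x),1),round(a,1),round(a%60,1))
```

```text
top (235, 135) 16.5 13.7 13.7
top (412, 185) 17.0 -45.0 15.0
top (440, 375) 16.9 -106.8 13.2
top (260, 490) 15.6 -174.3 5.7
top (110, 415) 15.3 127.3 7.3
top (90, 225) 17.4 64.2 4.2
scene (140, 215) 16.7 -50.6 9.4
scene (250, 435) 16.2 18.9 18.9
scene (548, 270) 15.8 153.2 33.2
scene (285, 85) 16.7 -113.7 6.3
```

```bash
cat > go.py <<'E'
# print tool-frame shift (mm) and turn (deg) to reach a world xyz / tool-x yaw
import sys; from h import *
def togo(xyz,yaw=None):
    s=arm.observe(); Rm=R.from_rotvec(s["ee_rot"]).as_matrix(); d=np.array(xyz)-s["position"]
    y=np.degrees(np.arctan2(Rm[1,0],Rm[0,0])); 
    print("t",round(float(s["clock"]),2),"pos",s["position"].round(4),"yaw",y.round(2),"tilt",np.degrees(np.arccos(-Rm[2,2])).round(2),"w",round(float(s["width"]),3),"F",s["force"].round(1),"M",s["ft_torque"].round(2))
    print("shift mm",(Rm.T@d*1000).round(1),"turn",None if yaw is None else round(float((y-yaw+180)%360-180),2))
if __name__=="__main__":
    a=[float(v) for v in sys.argv[1:]]; togo(a[:3],a[3] if len(a)>3 else None)
E
python3 -m inch '[[[0,-30,-41,0,0],[0,-30,-41,0,0],[0,-30,-41,0,0],[0,-30,-41,0,0],[0,-30,-41,0,0],[0,-30,-41,0,0],[0,-30,-41,0,0],[0,-30,-41,0,0],[0,-30,-41,0,0],[0,-30,-41,0,0],[0,-30,-41,0,0],[0,-30,-41,0,0]]]'; python3 go.py .49 -.394 .12 104
```

```text
clock: 2.6
position: [0.3808, 0.0139, 0.2251]
ee_rot: [0.526, 3.094, 0.016]
force: [1.7, 0.1, -0.0]
width: 0.997
t 2.6 pos [0.3808 0.0139 0.2251] yaw 160.68 tilt 0.62 w 0.997 F [ 1.7  0.1 -0. ] M [ 0.   -0.1  -0.04]
shift mm [-237.9 -349.9  101.7] turn 56.68
```

```bash
python3 -m inch '[[[0,-30,-44,0,0],[0,-30,-44,0,0],[0,-30,-44,0,0],[0,-30,-44,0,0],[0,-30,-44,0,0],[0,-30,-44,0,0],[0,-30,-43,0,0],[0,-28,-42,0,0]]]'; python3 -m inch '[[[0,0,0,0,8],[0,0,0,0,8],[0,0,0,0,8],[0,0,0,0,8],[0,0,0,0,8],[0,0,0,0,8],[0,0,0,0,8],[0,0,0,0,0]]]'; python3 go.py .49 -.394 .10 104
python3 - <<'E'
from h import *
for n in("top","scene"):
    d=cam(n); cv2.imwrite(f"pics/a_{n}.png",d["frame"])
    if n=="top": print(cast(d,[[478,192],[478,125],[625,190]],0).round(3),cast(d,[[478,192]],.1).round(3))
E
```

```text
clock: 3.4
position: [0.4843, -0.3724, 0.224]
ee_rot: [0.516, 3.086, 0.022]
force: [1.3, 0.4, 0.6]
width: 0.999
clock: 4.2
position: [0.4822, -0.3837, 0.2232]
ee_rot: [1.967, 2.441, 0.019]
force: [0.4, -0.9, 0.5]
width: 1.004
t 4.2 pos [ 0.4822 -0.3837  0.2232] yaw 102.26 tilt 0.8 w 1.004 F [ 0.4 -0.9  0.5] M [-0.16  0.07  0.02]
shift mm [-12.    3.8 123.2] turn -1.74
[[ 0.594 -0.48   0.   ]
 [ 0.773 -0.487  0.   ]
 [ 0.612 -0.854  0.   ]] [[ 0.572 -0.44   0.1  ]]
```

View pics/a_scene.png

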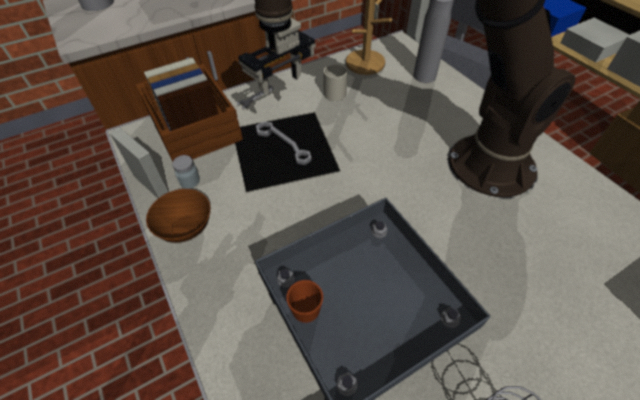

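```bash
python3 -m inch '[[[0,-11,4,30,-2],[0,0,0,30,0],[0,0,0,30,0],[0,0,0,30,0],[0,0,0,0,0]]]'; python3 go.py .49 -.394 .017 104
```

```text
clock: 4.8
position: [0.4921, -0.3941, 0.1014]
ee_rot: [1.885, 2.499, 0.022]
force: [0.1, 0.7, -0.6]
width: 1.0
t 4.8 pos [ 0.4921 -0.3941  0.1014] yaw 105.95 tilt 1.05 w 1.0 F [ 0.1  0.7 -0.6] M [-0.01  0.12 -0.02]
shift mm [ 0.7 -3.5 84.4] turn 1.95
```

```bash
python3 -m inch '[[[0,1,-2,30,2],[0,0,0,30,0],[0,0,0,18,0],[0,0,0,5,0]]]'; python3 go.py .49 -.394 .017 104
python3 - <<'E'
from h import *
for n,b in(("top",(360,150,520,310,5)),("scene",(200,50,360,190,5))):
    d=cam(n); crop(d,f"pics/b_{n}.png",*b)
E
```

```text
clock: 5.2
position: [0.4944, -0.396, 0.0218]
ee_rot: [1.913, 2.468, 0.025]
force: [0.3, 0.2, 1.1]
width: 1.002
t 5.2 pos [ 0.4944 -0.396   0.0218] yaw 104.44 tilt 1.4 w 1.002 F [0.3 0.2 1.1] M [-0.08  0.06  0.01]
shift mm [ 3.1 -3.9  4.7] turn 0.44
```

View pics/b_scene.png

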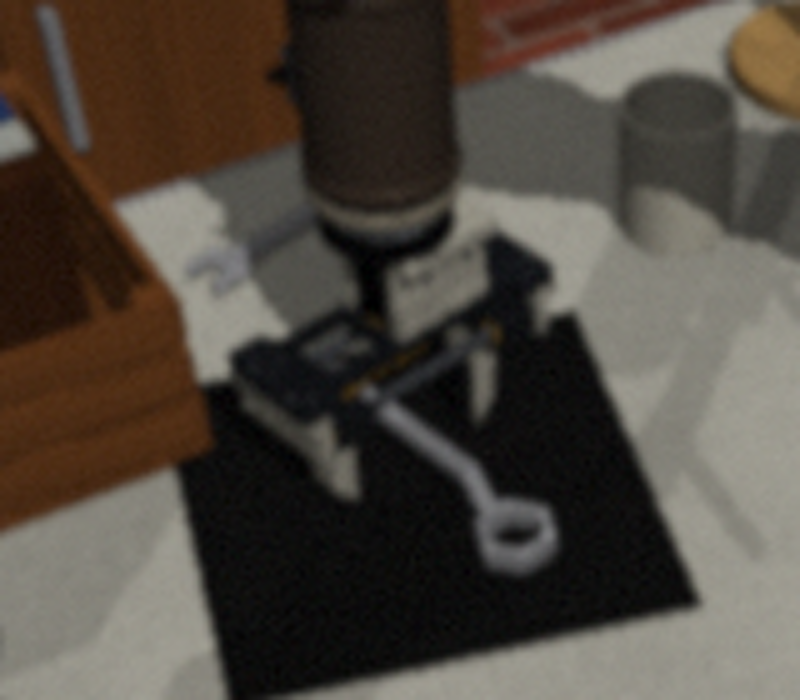

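View pics/b_top.png

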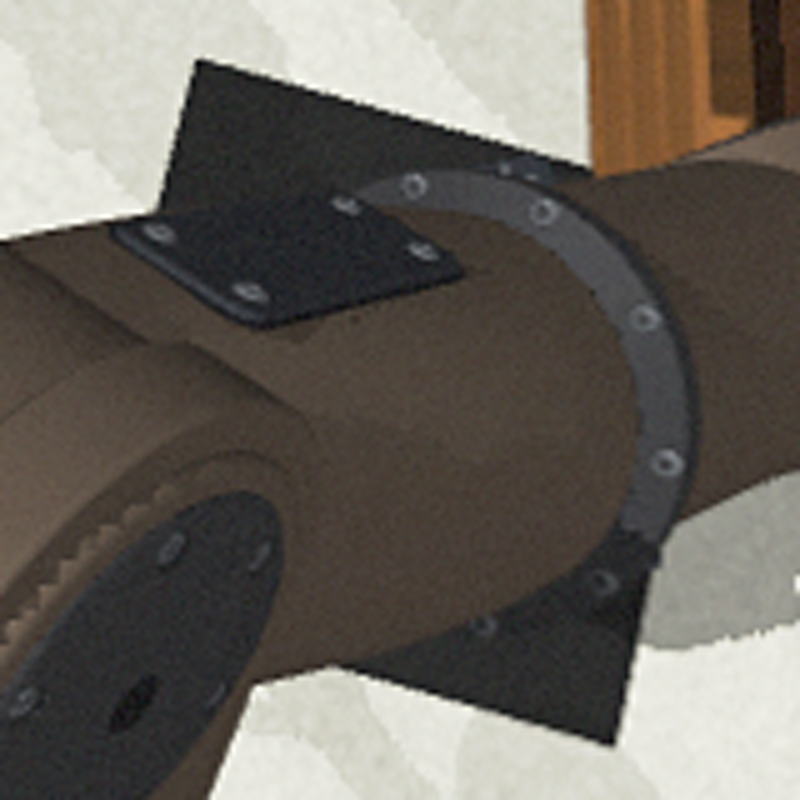

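```bash
python3 -m inch '[[[0,3,-4,5,0],[0,0,0,0,0]]]' 60; python3 go.py .49 -.394 .017 104; python3 -m inch '[[[1,0,0,0,0],[1,0,0,0,0],[1,0,0,0,0],[1,0,0,0,0],[1,0,0,0,0],[1,0,0,0,0],[1,0,0,0,0],[1,0,0,0,0]]]' 60;python3 go.py .49 -.394 .017 104
```

```text
clock: 5.5
position: [0.4909, -0.3957, 0.02]
ee_rot: [1.91, 2.465, 0.025]
force: [-0.0, 0.0, 0.4]
width: 1.001
t 5.5 pos [ 0.4909 -0.3957  0.02  ] yaw 104.45 tilt 1.61 w 1.001 F [-0.   0.   0.4] M [-0.05  0.1  -0.01]
shift mm [ 1.9 -0.5  2.9] turn 0.45
clock: 6.3
position: [0.492, -0.3965, 0.0223]
ee_rot: [1.907, 2.463, 0.025]
force: [-0.4, -0.9, -0.2]
width: 0.356
t 6.3 pos [ 0.492  -0.3965  0.0223] yaw 104.48 tilt 1.78 w 0.356 F [-0.4 -0.9 -0.2] M [-0.1   0.1   0.08]
shift mm [ 3.  -1.5  5.2] turn 0.48
```

```bash
python3 -m inch '[[[0.8,2,-1,6,0],[1,1,0,1,0],[1,0,0,0.5,0],[1,0,0,0.5,0],[1,0,0,0.5,0],[1,0,0,0.5,0],[1,0,0,0.5,0],[1,0,0,0.5,0]]]' 60;python3 go.py .49 -.394 .017 104
```

```text
clock: 7.1
position: [0.4903, -0.3938, 0.0144]
ee_rot: [1.909, 2.46, 0.029]
force: [-0.9, 2.0, 6.4]
width: 0.124
t 7.1 pos [ 0.4903 -0.3938  0.0144] yaw 104.38 tilt 1.9 w 0.124 F [-0.9  2.   6.4] M [ 0.32  0.52 -0.11]
shift mm [-0.2 -0.3 -2.6] turn 0.38
```

```bash
python3 -m inch '[[[1,0,0,-10,0],[1,0,0,-30,0],[1,0,0,-40,0],[1,0,0,-40,0],[1,0,0,-40,0],[1,0,0,-40,0],[1,0,0,0,0],[1,0,0,0,0]]]' 60;python3 go.py .49 -.394 .2 104
python3 - <<'E'
from h import *
for n,b in(("scene",(180,0,360,150,4)),):
    d=cam(n); crop(d,f"pics/c_{n}.png",*b)
s=arm.observe(); print(R.from_rotvec(s["ee_rot"]).as_matrix().round(4), s["joints"].round(2))
E
```

```text
clock: 7.9
position: [0.4799, -0.39, 0.2197]
ee_rot: [1.918, 2.468, 0.029]
force: [0.4, 0.7, -5.5]
width: 0.123
t 7.9 pos [ 0.4799 -0.39    0.2197] yaw 104.29 tilt 1.38 w 0.123 F [ 0.4  0.7 -5.5] M [ 0.    0.01 -0.01]
shift mm [-6.4  8.4 19.9] turn 0.29
[[-0.2464  0.9689  0.0237]
 [ 0.9692  0.2464  0.0044]
 [-0.0015  0.0241 -0.9997]] [-0.01  0.56  0.96  1.66 -0.51  1.17  1.33]
```

View pics/c_scene.png

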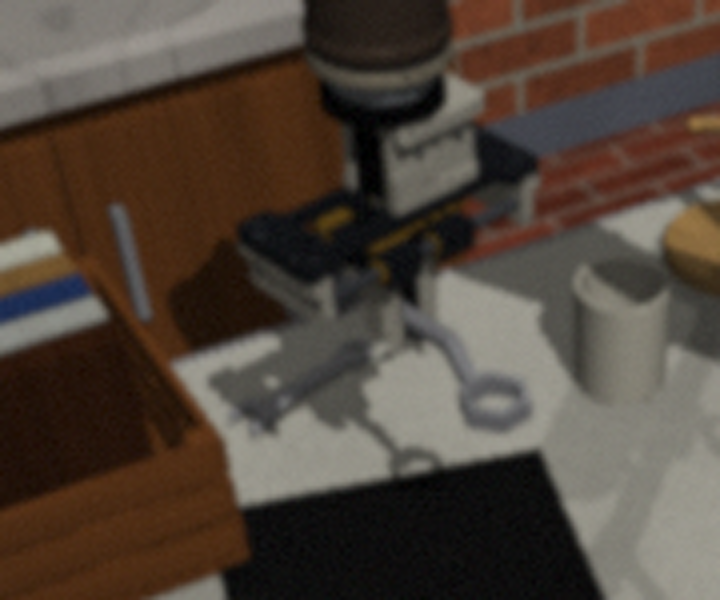

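```bash
python3 -m inch '[[[1,45,16.5,0,0],[1,45,16.5,0,0],[1,45,16.5,0,0],[1,45,16.5,0,0],[1,45,16.5,0,0],[1,45,16.5,0,0],[1,45,16.5,0,0],[1,45,16.5,0,0],[1,45,16.5,0,0],[1,45,16.5,0,0],[1,45,16.5,0,0]]]' 60;python3 go.py .5504 .2752 .2 160.5
```

```text
clock: 9.05
position: [0.5259, 0.146, 0.206]
ee_rot: [-1.95, -2.463, 0.003]
force: [0.4, -1.1, -4.0]
width: 0.121
t 9.05 pos [0.5259 0.146  0.206 ] yaw 103.26 tilt 0.12 w 0.121 F [ 0.4 -1.1 -4. ] M [-0.08 -0.15 -0.03]
shift mm [120.2  53.5   5.8] turn -57.24
```

```bash
python3 -m inch '[[[1,0,0,0,-8],[1,0,0,0,-8],[1,0,0,0,-8],[1,0,0,0,-8],[1,0,0,0,-8],[1,0,0,0,-8],[1,0,0,0,-8],[1,0,0,0,-1]]]' 60;python3 go.py .5504 .2752 .16 160.5
```

```text
clock: 9.85
position: [0.5157, 0.1576, 0.1909]
ee_rot: [-0.45, -3.087, 0.025]
force: [0.1, -0.1, -4.1]
width: 0.12
t 9.85 pos [0.5157 0.1576 0.1909] yaw 163.41 tilt 1.56 w 0.12 F [ 0.1 -0.1 -4.1] M [ 0.07 -0.05 -0.02]
shift mm [ -0.3 123.1  28.6] turn 2.91
```

```bash
python3 -m inch '[[[1,0,40,0,1],[1,0,40,0,1],[1,0,40,0,0.5],[1,0,0,0,0],[1,0,0,0,0]]]' 60;python3 go.py .5504 .2752 .16 160.5
cat > look.py <<'E'
import sys; from h import *
tag=sys.argv[1]
for n,b in(("scene",(360,210,520,360,5)),("top",(90,140,250,290,5))):
    d=cam(n); crop(d,f"pics/{tag}_{n}.png",*b)
E
python3 look.py d
```

```text
clock: 10.35
position: [0.5503, 0.2735, 0.1821]
ee_rot: [-0.549, -3.063, 0.035]
force: [0.6, -1.1, -4.7]
width: 0.123
t 10.35 pos [0.5503 0.2735 0.1821] yaw 159.64 tilt 2.13 w 0.123 F [ 0.6 -1.1 -4.7] M [-0.06 -0.09  0.01]
shift mm [-0.   2.3 22. ] turn -0.86
```

View pics/d_scene.png

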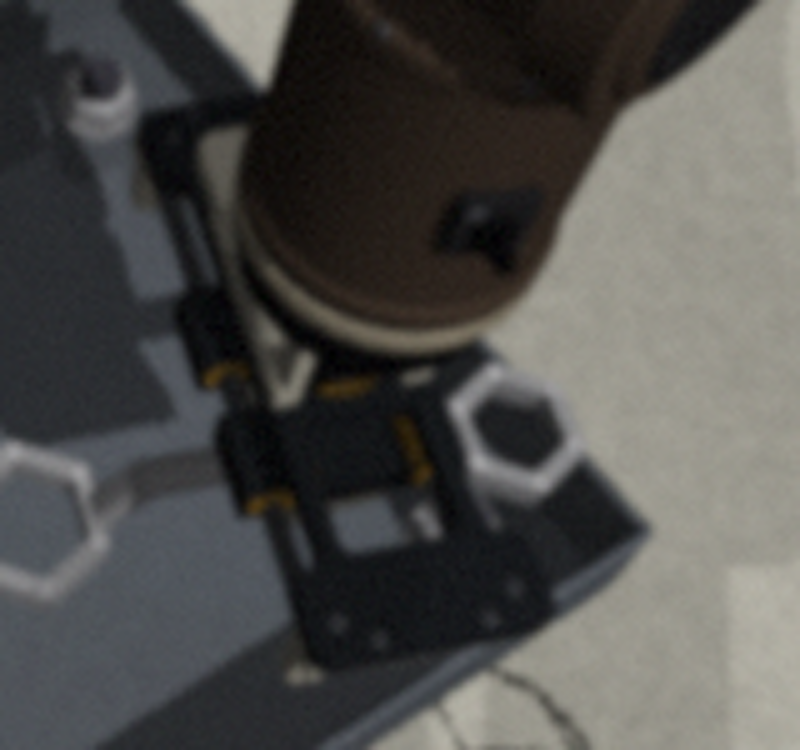

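View pics/d_top.png

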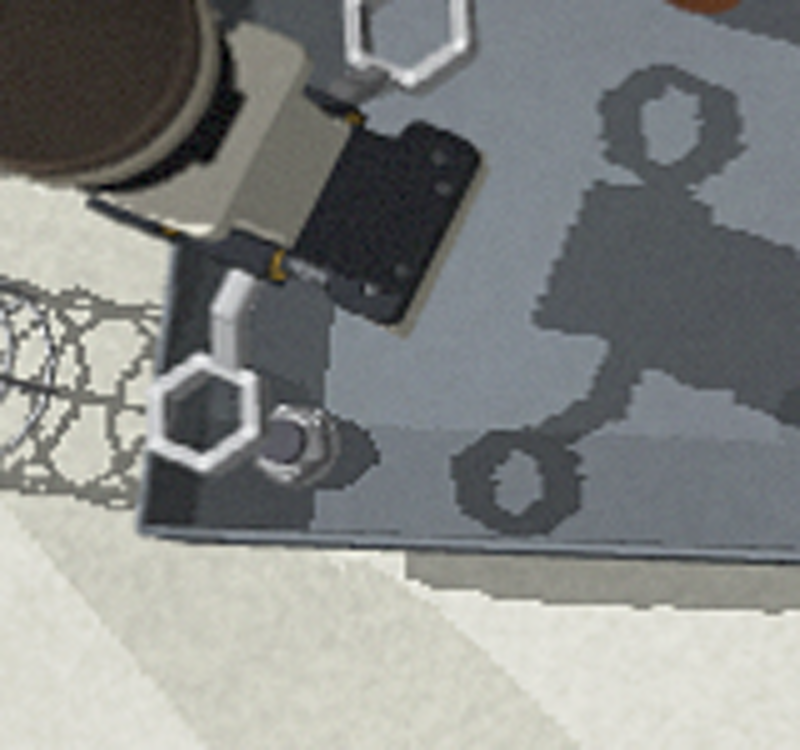

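```bash
cat > ring.py <<'E'
from h import *
def ring(S,T,so=(360,210),to=(90,140),k=5):
    "outer corners of ring top face, clicked in the crops; S scene, T top"
    c=lambda p,o:(np.array(p,float)+.5)/k+np.array(o)-.5
    t=cam("top");s=cam("scene")
    a,b=c(S,so),c(T,to); X=tri(t,[b.mean(0)],s,[a.mean(0)])[0]
    o=arm.observe(); Rm=R.from_rotvec(o["ee_rot"]).as_matrix()
    print("ring top",X.round(4),"in tool mm",(Rm.T@(X[:3]-o["position"])*1000).round(1))
    for d,p,n in((t,b,"top"),(s,a,"scene")):
        q=cast(d,p,X[2])[:,:2]-X[:2]; ang=np.degrees(np.arctan2(q[:,1],q[:,0])); print(n,cast(d,[p.mean(0)],X[2]).round(4),(np.hypot(*q.T)*1000).round(1),(ang%60).round(1),"mean",np.mean(ang%60).round(1))
    return X
if __name__=="__main__":
    ring([(495,365),(560,388),(582,445),(530,497),(470,475),(450,405)],[(208,352),(258,385),(260,437),(207,475),(152,445),(150,385)])
E
python3 ring.py
```

```text
ring top [0.4672 0.3044 0.1851 0.0013] in tool mm [89.1  0.9  0.3]
top [[0.4668 0.3049 0.1851]] [24.7 22.2 23.8 25.5 24.5 25.9] [5.5 1.8 6.7 6.1 4.5 6.4] mean 5.2
scene [[0.4677 0.3039 0.1851]] [25.6 25.4 23.  25.5 26.7 24. ] [ 4.4  9.  14.1 57.5  9.8  5.8] mean 16.8
```

Run:
```python
from h import *
crop(cam("scene"),"pics/e_s.png",330,270,400,340,8);crop(cam("top"),"pics/e_t.png",145,105,205,165,9)
```

```text
(no output)
```

View pics/e_s.png

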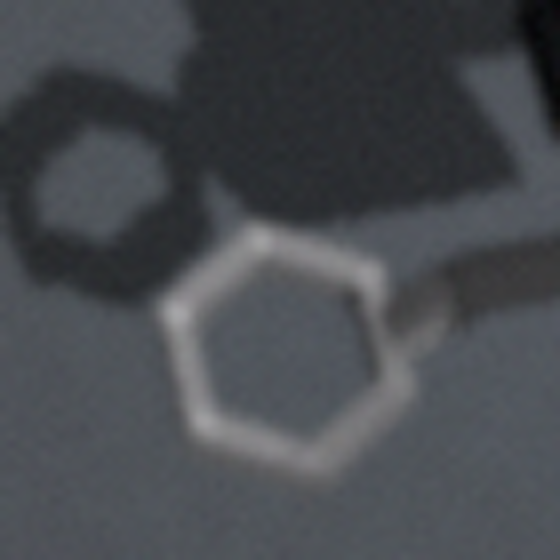

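View pics/e_t.png

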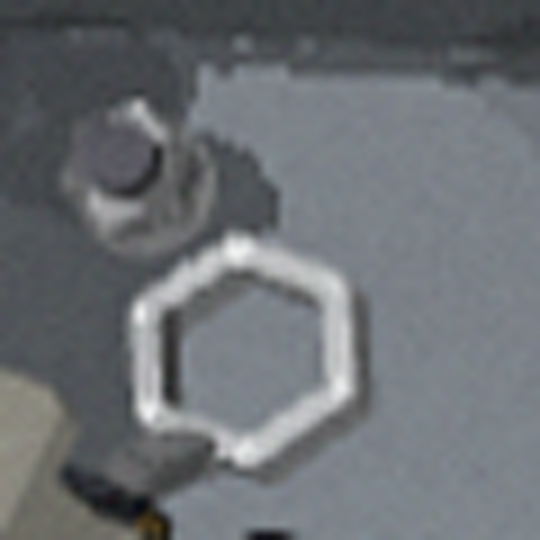

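Run:
```python
from h import *
S=np.array([(262,228),(382,265),(405,385),(318,470),(200,428),(165,305)],float); T=np.array([(237,238),(350,280),(354,393),(243,465),(140,418),(133,305)],float)
t=cam("top");s=cam("scene")
a=(S+.5)/8-.5+[330,270]; b=(T+.5)/9-.5+[145,105]
X=tri(t,[b.mean(0)],s,[a.mean(0)])[0]; Y=np.array([.4672,.3044,.1851])
d=X[:3]-Y; print(X.round(4),np.linalg.norm(d),np.degrees(np.arctan2(d[1],d[0])),"elev",np.degrees(np.arcsin(d[2]/.18)))
for dd,p in((t,b),(s,a)):
    q=cast(dd,p,X[2])[:,:2]-X[:2]; print(((np.degrees(np.arctan2(q[:,1],q[:,0]))+20)%60-20).round(1),(np.hypot(*q.T)*1000).round(1))
```

```text
[0.636  0.2404 0.1823 0.0007] 0.18057591075211804 -20.766871095653865 elev -0.8996006012217107
[ 7.3  8.  11.   5.7  8.3  8.7] [27.7 29.7 28.2 27.7 27.7 27.8]
[ 7.1  9.4 10.1  9.2 11.7  9.3] [28.1 29.5 26.7 28.1 27.3 28.2]
```

```bash
python3 go.py .5487 .2743 .125 160.5; python3 -m inch '[[[1,-1.5,1,15,-0.5],[1,0,0,15,0],[1,0,0,12,0],[1,0,0,5,0]]]' 60;python3 go.py .5487 .2743 .125 160.5
```

```text
t 10.75 pos [0.5509 0.2729 0.1839] yaw 159.69 tilt 1.97 w 0.123 F [-0.4 -0.4 -4.4] M [ 0.04 -0.07 -0.01]
shift mm [ 1.1  2.  58.9] turn -0.81
clock: 11.15
position: [0.5512, 0.272, 0.1333]
ee_rot: [-0.536, -3.067, 0.028]
force: [-0.2, -0.8, -4.7]
width: 0.126
t 11.15 pos [0.5512 0.272  0.1333] yaw 160.17 tilt 1.93 w 0.126 F [-0.2 -0.8 -4.7] M [ 0.04 -0.03  0.  ]
shift mm [2.9 1.5 8.3] turn -0.33
```

```bash
python3 -m inch '[[[1,3,1.5,8,-0.3],[1,0,0,1,0],[1,0,0,0,0]]]' 60;python3 go.py .5487 .2743 .125 160.5; python3 look.py f;python3 go.py .5487 .2743 .125 160.5
```

```text
clock: 11.45
position: [0.5475, 0.2741, 0.1218]
ee_rot: [-0.527, -3.066, 0.031]
force: [0.1, -0.0, -4.9]
width: 0.12
t 11.45 pos [0.5475 0.2741 0.1218] yaw 160.48 tilt 2.09 w 0.12 F [ 0.1 -0.  -4.9] M [ 0.03 -0.11 -0.04]
shift mm [-1.   0.5 -3.3] turn -0.02
t 11.55 pos [0.5476 0.2743 0.1221] yaw 160.48 tilt 2.07 w 0.126 F [ 1.  0. -4.] M [ 0.06 -0.08  0.03]
shift mm [-1.   0.4 -3. ] turn -0.02
```

View pics/f_scene.png

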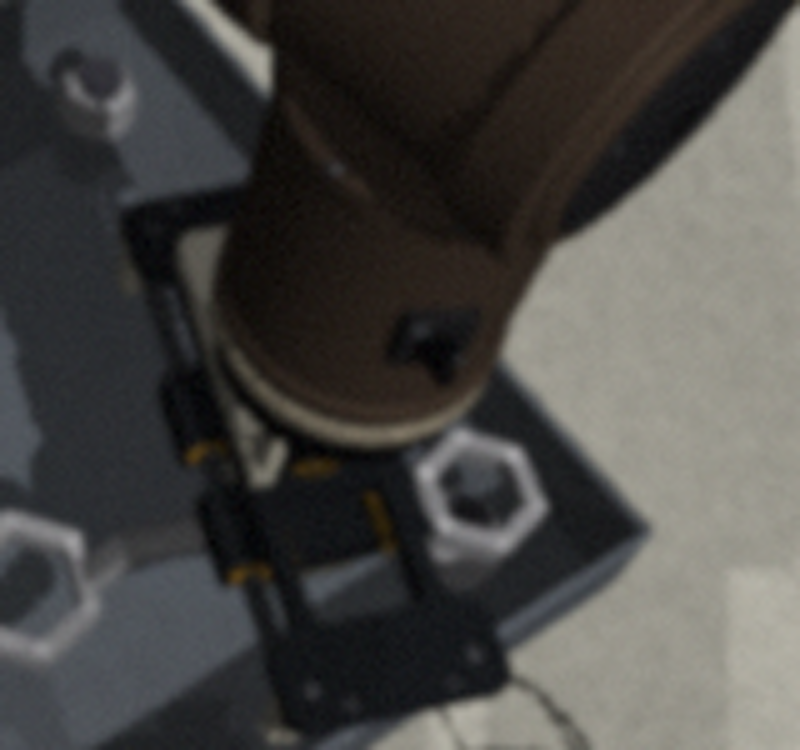

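View pics/f_top.png

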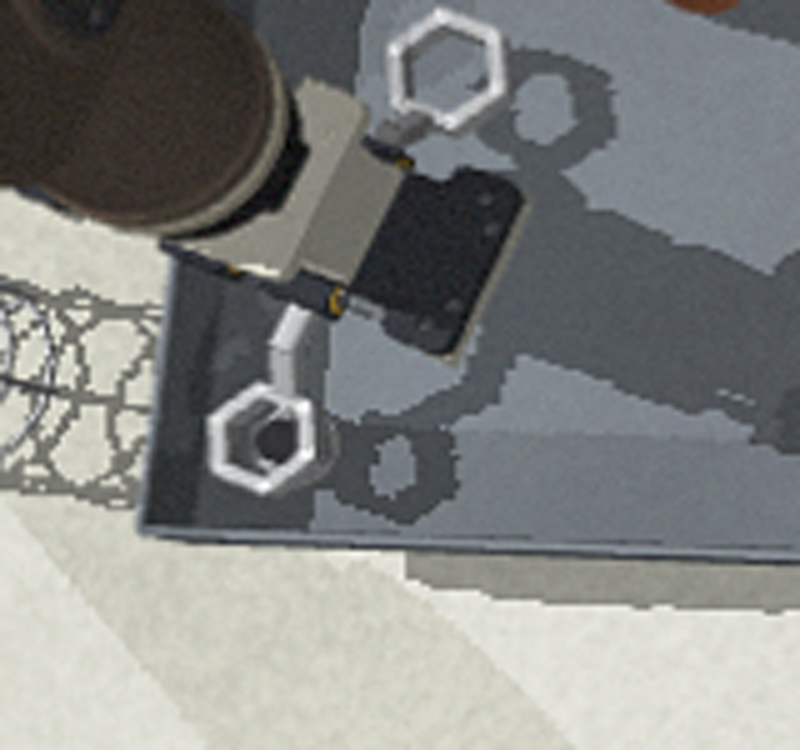

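Run:
```python
from ring import *
ring([(462,428),(530,447),(548,500),(500,555),(435,535),(418,470)],[(265,380),(313,408),(316,462),(265,495),(212,465),(208,410)])
```

```text
ring top [0.4641 0.3038 0.1277 0.0009] in tool mm [88.9 -0.2 -3. ]
top [[0.4644 0.3035 0.1277]] [24.9 24.1 25.7 25.  23.4 26.5] [3.3 3.5 7.2 8.7 2.3 5.2] mean 5.0
scene [[0.4638 0.3041 0.1277]] [25.2 28.4 25.1 26.1 28.  24. ] [ 4.3  6.3 19.   3.1 10.  10.5] mean 8.9
```

```bash
python3 go.py .5495 .2755 .113 160.5; python3 -m inch '[[[1,-1.4,2,3,0],[1,0,0,3,0],[1,0,0,1,0]]]' 60;python3 go.py .5495 .2755 .113 160.5
```

```text
t 11.65 pos [0.5479 0.2742 0.1224] yaw 160.48 tilt 2.03 w 0.125 F [ 0.6  0.2 -4.4] M [ 0.03 -0.02  0.02]
shift mm [-1.4  2.   9.3] turn -0.02
clock: 11.95
position: [0.5505, 0.276, 0.1158]
ee_rot: [-0.527, -3.068, 0.028]
force: [0.1, 0.5, -4.4]
width: 0.126
t 11.95 pos [0.5505 0.276  0.1158] yaw 160.48 tilt 1.91 w 0.126 F [ 0.1  0.5 -4.4] M [ 0.07 -0.05 -0.02]
shift mm [ 0.7 -0.7  2.8] turn -0.02
```

```bash
python3 -m inch '[[[1,0.7,-0.7,3,0],[1,0,0,2,0],[1,0,0,0.5,0]]]' 60;python3 go.py .5495 .2755 .11 160.5; python3 look.py g
```

```text
clock: 12.25
position: [0.5493, 0.2753, 0.1097]
ee_rot: [-0.527, -3.068, 0.028]
force: [0.1, 0.2, -4.9]
width: 0.122
t 12.25 pos [0.5493 0.2753 0.1097] yaw 160.48 tilt 1.92 w 0.122 F [ 0.1  0.2 -4.9] M [ 0.03 -0.06  0.04]
shift mm [-0.1  0.2 -0.3] turn -0.02
```

View pics/g_top.png

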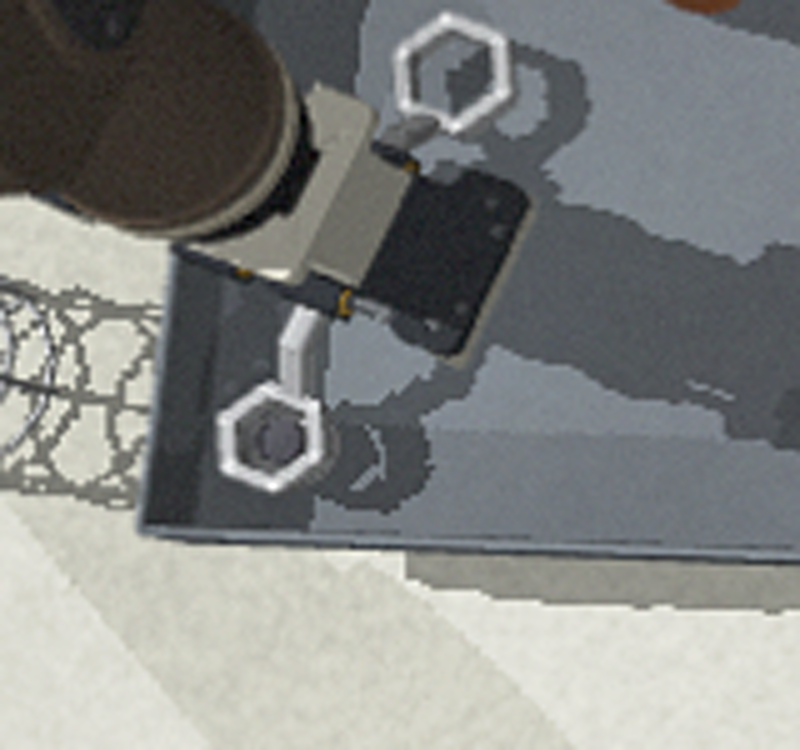

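View pics/g_scene.png

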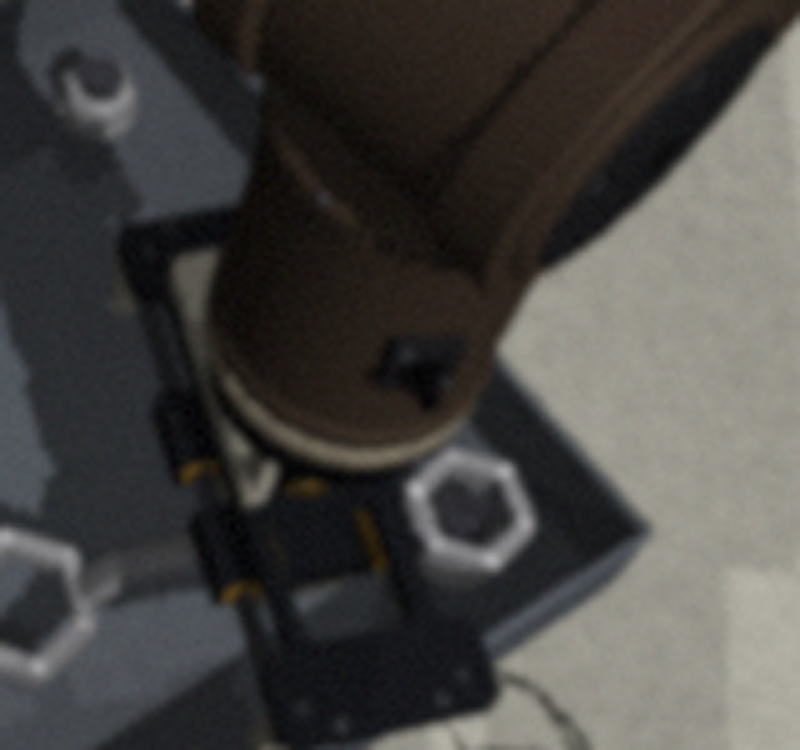

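```bash
for i in 1; do python3 -m inch '[[[1,0,0,3,0],[1,0,0,2,0],[1,0,0,2,0]]]' 60;python3 go.py .5495 .2755 .094 160.5; done
```

```text
clock: 12.65
position: [0.5494, 0.2755, 0.1028]
ee_rot: [-0.527, -3.069, 0.027]
force: [-0.9, 0.3, -4.7]
width: 0.123
t 12.65 pos [0.5494 0.2755 0.1028] yaw 160.48 tilt 1.87 w 0.123 F [-0.9  0.3 -4.7] M [ 0.15 -0.02 -0.09]
shift mm [-0.3  0.3  8.8] turn -0.02
```

```bash
python3 -m inch '[[[1,0,0,3,0],[1,0,0,2,0],[1,0,0,2,0]]]' 60;python3 go.py .5495 .2755 .094 160.5
```

```text
clock: 12.95
position: [0.5492, 0.2756, 0.0951]
ee_rot: [-0.527, -3.069, 0.027]
force: [-0.0, -0.2, -4.0]
width: 0.124
t 12.95 pos [0.5492 0.2756 0.0951] yaw 160.49 tilt 1.86 w 0.124 F [-0.  -0.2 -4. ] M [ 0.12 -0.01 -0.04]
shift mm [-0.3  0.1  1.1] turn -0.01
```

```bash
cat > sw.py <<'E'
from h import *
C=np.array([.4655,.3053]);r=.089
s=arm.observe(); Rm=R.from_rotvec(s["ee_rot"]).as_matrix(); yaw=np.degrees(np.arctan2(Rm[1,0],Rm[0,0]))
psi=(yaw-180+180)%360-180; p=s["position"]
want=C+r*np.array([np.cos(np.radians(psi)),np.sin(np.radians(psi))])
e=Rm.T@np.r_[want-p[:2],0]*1000
e6=p[:2]-C
# torque about nut axis from tool wrench (on the tool): F at TCP + M
Tz=e6[0]*s["force"][1]-e6[1]*s["force"][0]+s["ft_torque"][2]
print("t",round(float(s["clock"]),2),"psi",psi.round(2),"z",p[2].round(4),"r",np.hypot(*e6).round(4),"ang",np.degrees(np.arctan2(e6[1],e6[0])).round(2),"err(tool mm)",e[:2].round(2),"F",s["force"].round(1),"Ftool",(Rm.T@s["force"]).round(1),"M",s["ft_torque"].round(2),"Tz",Tz.round(2),"tilt",(Rm[:2,2]*57.3).round(2),"w",round(float(s["width"]),3))
E
python3 sw.py; python3 -m inch '[[[1,0.2,-4.7,0.5,3],[1,0.5,-9.3,0,6]]]' 60;python3 sw.py
```

```text
t 12.95 psi -19.51 z 0.0951 r 0.0888 ang -19.55 err(tool mm) [-0.16  0.06] F [-0.  -0.2 -4. ] Ftool [-0.2 -0.1  4. ] M [ 0.12 -0.01 -0.04] Tz -0.06 tilt [-1.72 -0.71] w 0.124
clock: 13.15
position: [0.544, 0.2642, 0.0945]
ee_rot: [-0.768, -3.02, 0.028]
force: [-0.3, 0.4, -5.2]
width: 0.126
t 13.15 psi -28.53 z 0.0945 r 0.0886 ang -27.65 err(tool mm) [-0.43 -1.36] F [-0.3  0.4 -5.2] Ftool [0.3 0.3 5.2] M [ 0.15 -0.13  0.28] Tz 0.3 tilt [-1.66 -0.64] w 0.126
```

```bash
python3 -m inch '[[[1,0,-10.5,0,6],[1,0.5,-9.5,0,6],[1,0.5,-9.5,0,6]]]' 60;python3 sw.py
```

```text
clock: 13.45
position: [0.5264, 0.2409, 0.0951]
ee_rot: [-1.247, -2.86, 0.032]
force: [-0.1, 1.3, -5.3]
width: 0.12
t 13.45 psi -47.15 z 0.0951 r 0.0886 ang -46.59 err(tool mm) [-0.36 -0.87] F [-0.1  1.3 -5.3] Ftool [0.9 0.9 5.2] M [ 0.29 -0.14  0.25] Tz 0.32 tilt [-1.6  -0.57] w 0.12
```

```bash
python3 -m inch '[[[1,0.2,-10,0,6],[1,0.5,-9.4,0,6],[1,0.5,-9.4,0,6]]]' 60;python3 sw.py
```

```text
clock: 13.75
position: [0.5025, 0.2246, 0.0958]
ee_rot: [-1.697, -2.623, 0.035]
force: [0.1, 0.3, -5.5]
width: 0.125
t 13.75 psi -65.83 z 0.0958 r 0.0888 ang -65.4 err(tool mm) [-0.21 -0.66] F [ 0.1  0.3 -5.5] Ftool [0.2 0.4 5.5] M [ 0.11 -0.08  0.27] Tz 0.29 tilt [-1.53 -0.52] w 0.125
```

```bash
python3 -m inch '[[[1,0.2,-10,0.5,6],[1,0.5,-9.3,0.5,6],[1,0,0,0,0]]]' 60;python3 sw.py; python3 look.py h
```

```text
clock: 14.05
position: [0.4832, 0.218, 0.0955]
ee_rot: [-1.976, -2.423, 0.036]
force: [-0.7, -1.6, -2.9]
width: 0.122
t 14.05 psi -78.39 z 0.0955 r 0.0891 ang -78.54 err(tool mm) [0.12 0.23] F [-0.7 -1.6 -2.9] Ftool [-1.4 -1.   2.9] M [0.08 0.14 0.12] Tz 0.03 tilt [-1.5 -0.5] w 0.122
```

View pics/h_top.png

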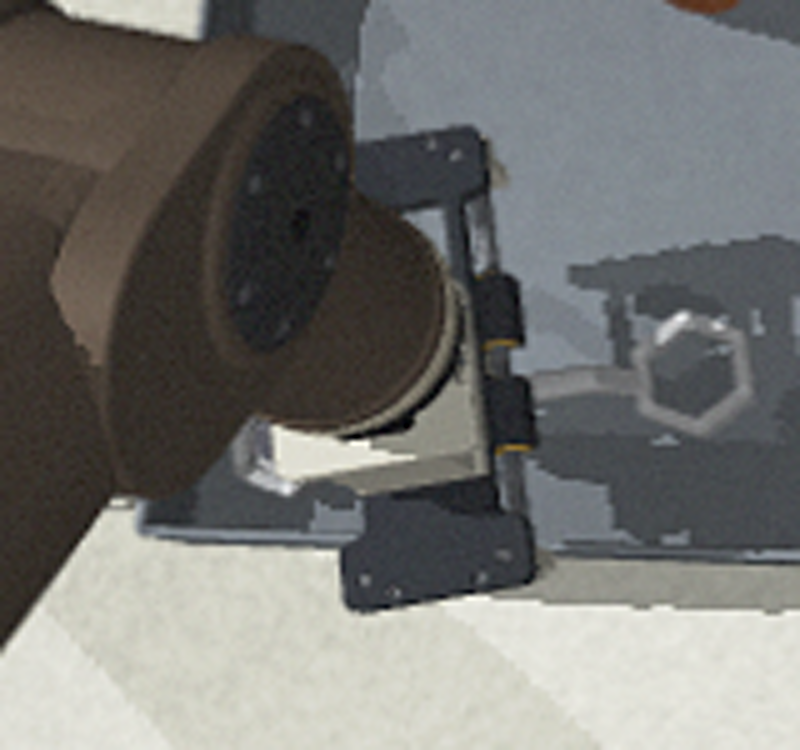

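View pics/h_scene.png

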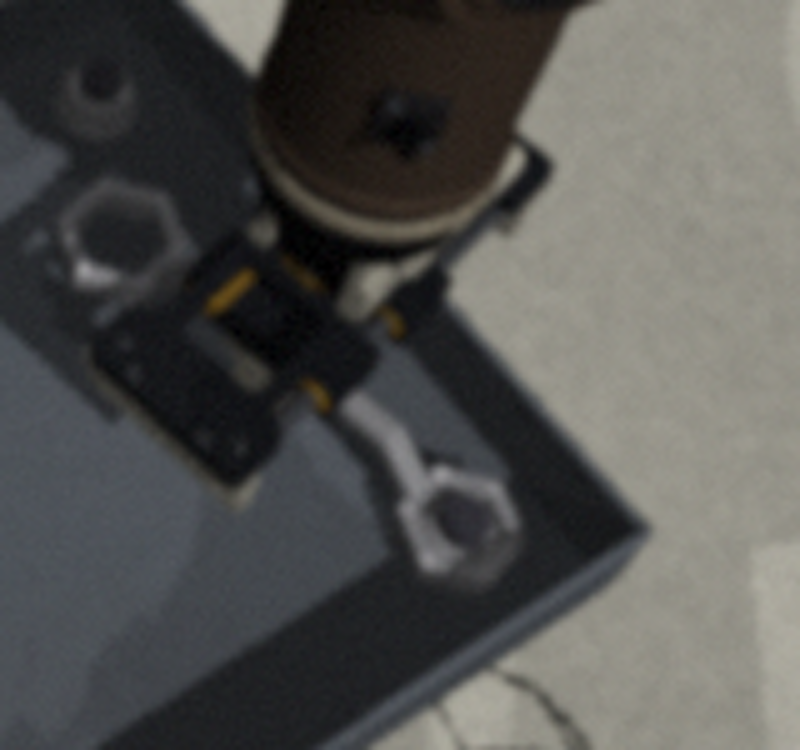

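```bash
python3 -m inch '[[[1,0,4.5,0,-3],[1,0,0,-5,0],[1,0,0,-10,0],[1,0,0,-10,0],[1,0,0,-10,0],[1,0,0,0,0]]]' 60;python3 sw.py
```

```text
clock: 14.75
position: [0.4917, 0.2199, 0.1345]
ee_rot: [-1.898, -2.486, 0.031]
force: [1.0, -0.6, -4.2]
width: 0.126
t 14.75 psi -74.71 z 0.1345 r 0.0893 ang -72.94 err(tool mm) [ 0.27 -2.76] F [ 1.  -0.6 -4.2] Ftool [-0.8  0.9  4.2] M [-0.09 -0.02  0.03] Tz 0.1 tilt [-1.34 -0.43] w 0.126
```

```bash
python3 -m inch '[[[1,0.9,9.6,0,-8],[1,0.9,12.4,0,-8],[1,0.9,12.4,0,-8],[1,0.9,12.4,0,-8],[1,0,0,0,0]]]' 60;python3 sw.py
```

```text
clock: 15.25
position: [0.5314, 0.2462, 0.1343]
ee_rot: [-1.108, -2.92, 0.022]
force: [-1.0, 0.8, -4.7]
width: 0.12
t 15.25 psi -41.55 z 0.1343 r 0.0885 ang -41.86 err(tool mm) [-0.51  0.48] F [-1.   0.8 -4.7] Ftool [ 1.2 -0.   4.7] M [-0.05 -0.05  0.05] Tz 0.04 tilt [-1.29 -0.38] w 0.12
```

```bash
python3 -m inch '[[[1,0.5,13,0,-8],[1,0.9,12.4,0,-8],[1,0.9,12.4,0,-8],[1,0,2.5,0,-2],[1,0,0,0,0]]]' 60;python3 sw.py
```

```text
clock: 15.75
position: [0.5488, 0.2786, 0.1326]
ee_rot: [-0.434, -3.086, 0.02]
force: [0.1, -0.1, -5.1]
width: 0.126
t 15.75 psi -16.03 z 0.1326 r 0.0875 ang -17.73 err(tool mm) [-1.54  2.6 ] F [ 0.1 -0.1 -5.1] Ftool [-0.2  0.   5.1] M [-0.01 -0.02  0.02] Tz 0.01 tilt [-1.52 -0.54] w 0.126
```

```bash
python3 -m inch '[[[1,-1.5,4,4,-1],[1,0,0,3,0],[1,0,0,0,0]]]' 60;python3 sw.py;python3 look.py i
python3 - <<'E'
from h import *
crop(cam("top"),"pics/i2.png",125,205,175,250,14)
E
```

```text
clock: 16.05
position: [0.5503, 0.2803, 0.1245]
ee_rot: [-0.422, -3.087, 0.023]
force: [-0.6, -0.1, -3.9]
width: 0.123
t 16.05 psi -15.58 z 0.1245 r 0.0884 ang -16.43 err(tool mm) [-0.61  1.32] F [-0.6 -0.1 -3.9] Ftool [ 0.4 -0.2  4. ] M [-0.01 -0.02 -0.01] Tz -0.04 tilt [-1.59 -0.62] w 0.123
```

View pics/i2.png

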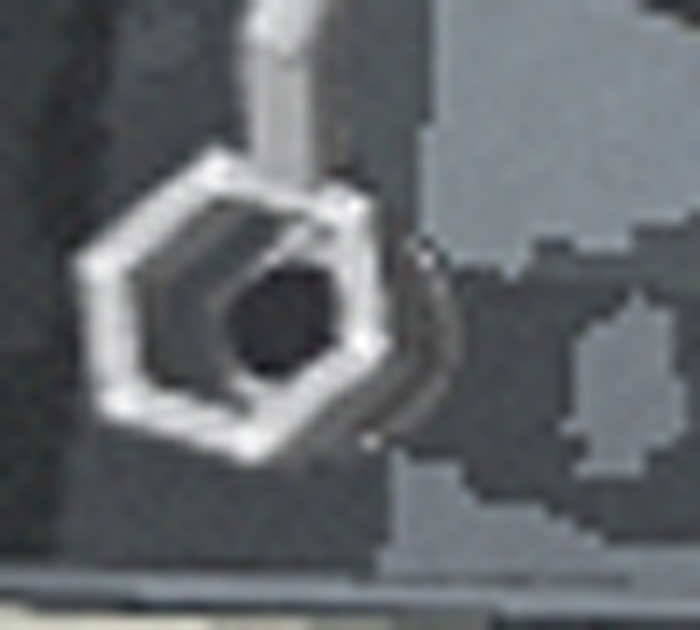

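View pics/i_scene.png

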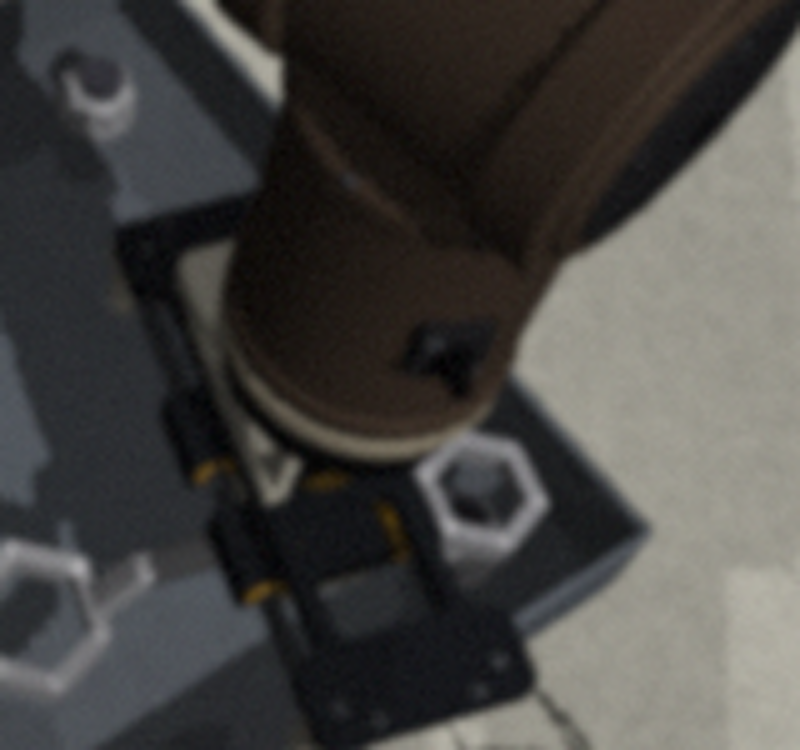

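```bash
python3 -m inch '[[[1,-0.6,1.8,5,-0.3],[1,0,0,5,0],[1,0,0,2,0]]]' 60;python3 sw.py
```

```text
clock: 16.5
position: [0.5518, 0.2822, 0.1126]
ee_rot: [-0.412, -3.089, 0.02]
force: [0.1, 0.2, -5.1]
width: 0.123
t 16.5 psi -15.22 z 0.1126 r 0.0893 ang -14.96 err(tool mm) [ 0.29 -0.4 ] F [ 0.1  0.2 -5.1] Ftool [-0.2  0.3  5. ] M [ 0.02  0.01 -0.03] Tz -0.02 tilt [-1.5  -0.56] w 0.123
```

```bash
python3 -m inch '[[[1,0.2,-0.4,3,0],[1,0,0,2,0],[1,0,0,2,0]]]' 60;python3 sw.py; python3 -m inch '[[[1,0,0,2,0],[1,0,0,2,0]]]' 60;python3 sw.py
```

```text
clock: 16.8
position: [0.5511, 0.2817, 0.1047]
ee_rot: [-0.413, -3.089, 0.021]
force: [0.9, -0.4, -2.3]
width: 0.121
t 16.8 psi -15.23 z 0.1047 r 0.0888 ang -15.41 err(tool mm) [-0.19  0.27] F [ 0.9 -0.4 -2.3] Ftool [-1.  -0.2  2.3] M [ 0.03 -0.09 -0.04] Tz -0.06 tilt [-1.52 -0.58] w 0.121
clock: 17.0
position: [0.5515, 0.2819, 0.1008]
ee_rot: [-0.413, -3.09, 0.02]
force: [0.3, 0.4, -4.0]
width: 0.126
t 17.0 psi -15.25 z 0.1008 r 0.0892 ang -15.24 err(tool mm) [ 0.15 -0.01] F [ 0.3  0.4 -4. ] Ftool [-0.2  0.5  4. ] M [ 0.23  0.05 -0.06] Tz -0.02 tilt [-1.47 -0.54] w 0.126
```

```bash
python3 -m inch '[[[1,0,0,3,0],[1,0,0,2.5,0]]]' 60;python3 sw.py; python3 -m inch '[[[1,0.2,-5,0.2,3],[1,0.5,-9.5,0.2,6],[1,0.5,-9.5,0.2,6]]]' 60;python3 sw.py
```

```text
clock: 17.2
position: [0.5512, 0.2821, 0.0949]
ee_rot: [-0.413, -3.09, 0.019]
force: [1.0, 0.8, -4.4]
width: 0.122
t 17.2 psi -15.23 z 0.0949 r 0.0888 ang -15.15 err(tool mm) [-0.17 -0.12] F [ 1.   0.8 -4.4] Ftool [-0.9  1.1  4.4] M [ 0.07 -0.06 -0.03] Tz 0.06 tilt [-1.47 -0.52] w 0.122
clock: 17.5
position: [0.5428, 0.2618, 0.0943]
ee_rot: [-0.818, -3.011, 0.02]
force: [-0.2, 0.8, -3.0]
width: 0.124
t 17.5 psi -30.41 z 0.0943 r 0.0887 ang -29.4 err(tool mm) [-0.32 -1.58] F [-0.2  0.8 -3. ] Ftool [0.5 0.7 3. ] M [0.19 0.02 0.34] Tz 0.39 tilt [-1.35 -0.41] w 0.124
```

```bash
python3 -m inch '[[[1,0.2,-10.5,0.2,6],[1,0.5,-9.5,0.2,6],[1,0.5,-9.5,0.2,6],[1,0.3,-7,0.2,5]]]' 60;python3 sw.py
```

```text
clock: 17.9
position: [0.5186, 0.2339, 0.0944]
ee_rot: [-1.425, -2.781, 0.024]
force: [-0.9, -0.4, -2.5]
width: 0.12
t 17.9 psi -54.28 z 0.0944 r 0.089 ang -53.37 err(tool mm) [-0.06 -1.41] F [-0.9 -0.4 -2.5] Ftool [ 0.1 -0.9  2.5] M [0.01 0.22 0.39] Tz 0.3 tilt [-1.27 -0.35] w 0.12
```

```bash
python3 -m inch '[[[1,0.1,-4.5,0.2,2.5],[1,0.2,-4,0.2,2.5],[1,0.2,-4,0.2,2.5]]]' 60;python3 sw.py;  python3 -m inch '[[[1,0.1,-2.5,0.2,1.5]]]' 60;python3 sw.py;python3 -m inch '[[[1,0.1,-2.5,0.2,1.5]]]' 60;python3 sw.py
```

```text
clock: 18.2
position: [0.5077, 0.2269, 0.0945]
ee_rot: [-1.614, -2.678, 0.025]
force: [-0.1, 0.2, -2.2]
width: 0.127
t 18.2 psi -62.15 z 0.0945 r 0.089 ang -61.67 err(tool mm) [ 0.02 -0.75] F [-0.1  0.2 -2.2] Ftool [0.2 0.  2.2] M [ 0.11 -0.02  0.25] Tz 0.25 tilt [-1.19 -0.34] w 0.127
clock: 18.3
position: [0.5055, 0.2257, 0.0945]
ee_rot: [-1.651, -2.656, 0.025]
force: [0.0, -0.2, -2.7]
width: 0.123
t 18.3 psi -63.72 z 0.0945 r 0.0891 ang -63.32 err(tool mm) [ 0.06 -0.62] F [ 0.  -0.2 -2.7] Ftool [-0.2 -0.   2.7] M [ 0.02 -0.06  0.31] Tz 0.3 tilt [-1.17 -0.34] w 0.123
clock: 18.4
position: [0.5034, 0.2246, 0.0945]
ee_rot: [-1.687, -2.634, 0.024]
force: [1.3, -0.9, -2.2]
width: 0.123
t 18.4 psi -65.28 z 0.0945 r 0.0891 ang -64.85 err(tool mm) [ 0.1  -0.66] F [ 1.3 -0.9 -2.2] Ftool [-1.4  0.9  2.1] M [ 0.1  -0.04  0.31] Tz 0.38 tilt [-1.13 -0.33] w 0.123
```

```bash
for i in 1; do python3 -m inch '[[[1,0,-1.8,0.2,1.0],[1,0,-1.6,0.2,1.0]]]' 60;python3 sw.py;  python3 -m inch '[[[1,0,-1.6,0.2,1]]]' 60;python3 sw.py; done
```

```text
clock: 18.6
position: [0.5003, 0.2232, 0.0944]
ee_rot: [-1.736, -2.603, 0.024]
force: [0.8, -0.7, -2.3]
width: 0.12
t 18.6 psi -67.39 z 0.0944 r 0.0892 ang -67.0 err(tool mm) [ 0.16 -0.6 ] F [ 0.8 -0.7 -2.3] Ftool [-0.9  0.6  2.3] M [ 0.1  -0.01  0.3 ] Tz 0.35 tilt [-1.1  -0.32] w 0.12
clock: 18.7
position: [0.4989, 0.2226, 0.0943]
ee_rot: [-1.76, -2.587, 0.024]
force: [-0.7, -0.5, -0.9]
width: 0.123
t 18.7 psi -68.45 z 0.0943 r 0.0892 ang -68.01 err(tool mm) [ 0.18 -0.7 ] F [-0.7 -0.5 -0.9] Ftool [-0.2 -0.8  0.9] M [0.04 0.01 0.26] Tz 0.19 tilt [-1.09 -0.31] w 0.123
```

```bash
for i in 1; do python3 -m inch '[[[1,0,-1.6,0,1.0]]]' 60;python3 sw.py;  python3 -m inch '[[[1,0,-1.6,0,1]]]' 60;python3 sw.py;python3 -m inch '[[[1,0,-1.6,0,1]]]' 60;python3 sw.py; done
```

```text
clock: 18.8
position: [0.4973, 0.222, 0.0944]
ee_rot: [-1.784, -2.57, 0.024]
force: [-0.0, -1.2, -1.3]
width: 0.123
t 18.8 psi -69.53 z 0.0944 r 0.0892 ang -69.09 err(tool mm) [ 0.2  -0.68] F [-0.  -1.2 -1.3] Ftool [-1.1 -0.4  1.3] M [0.07 0.05 0.34] Tz 0.3 tilt [-1.09 -0.31] w 0.123
clock: 18.9
position: [0.4958, 0.2214, 0.0945]
ee_rot: [-1.808, -2.554, 0.024]
force: [0.6, -0.9, -2.0]
width: 0.123
t 18.9 psi -70.61 z 0.0945 r 0.0892 ang -70.16 err(tool mm) [ 0.21 -0.69] F [ 0.6 -0.9 -2. ] Ftool [-1.1  0.3  2. ] M [0.11 0.07 0.31] Tz 0.33 tilt [-1.08 -0.31] w 0.123
clock: 19.0
position: [0.4941, 0.2208, 0.0945]
ee_rot: [-1.833, -2.537, 0.024]
force: [0.2, -0.8, -1.3]
width: 0.123
t 19.0 psi -71.69 z 0.0945 r 0.0892 ang -71.31 err(tool mm) [ 0.21 -0.59] F [ 0.2 -0.8 -1.3] Ftool [-0.8  0.   1.3] M [ 0.04 -0.    0.31] Tz 0.31 tilt [-1.09 -0.31] w 0.123
```

```bash
for i in 1; do python3 -m inch '[[[1,0,-1.8,0,1.0]]]' 60;python3 sw.py;  python3 -m inch '[[[1,0,-1.8,0,1]]]' 60;python3 sw.py;python3 -m inch '[[[1,0,-1.8,0,1]]]' 60;python3 sw.py; done
```

```text
clock: 19.1
position: [0.4928, 0.2204, 0.0946]
ee_rot: [-1.857, -2.52, 0.023]
force: [2.7, 0.0, -2.1]
width: 0.125
t 19.1 psi -72.77 z 0.0946 r 0.0892 ang -72.19 err(tool mm) [ 0.2 -0.9] F [ 2.7  0.  -2.1] Ftool [-0.8  2.6  2. ] M [ 0.31 -0.59  0.38] Tz 0.61 tilt [-1.03 -0.29] w 0.125
clock: 19.2
position: [0.4916, 0.2204, 0.0948]
ee_rot: [-1.881, -2.504, 0.021]
force: [3.7, 2.2, -4.8]
width: 0.127
t 19.2 psi -73.82 z 0.0948 r 0.0889 ang -72.89 err(tool mm) [-0.16 -1.44] F [ 3.7  2.2 -4.8] Ftool [1.1 4.3 4.7] M [ 0.48 -0.99  0.53] Tz 0.91 tilt [-0.94 -0.26] w 0.127
clock: 19.3
position: [0.4908, 0.2202, 0.0951]
ee_rot: [-1.904, -2.488, 0.019]
force: [4.6, 0.2, -5.2]
width: 0.122
t 19.3 psi -74.86 z 0.0951 r 0.0888 ang -73.41 err(tool mm) [-0.26 -2.24] F [ 4.6  0.2 -5.2] Ftool [-1.   4.6  5.1] M [ 0.12 -1.34  0.77] Tz 1.17 tilt [-0.82 -0.26] w 0.122
```

```bash
python3 -m inch '[[[1,0,-1.8,0,0.2]]]' 60;python3 sw.py
```

```text
clock: 19.4
position: [0.4904, 0.2201, 0.0954]
ee_rot: [-1.911, -2.486, 0.017]
force: [5.4, 0.9, -4.5]
width: 0.127
t 19.4 psi -75.09 z 0.0954 r 0.0888 ang -73.72 err(tool mm) [-0.26 -2.11] F [ 5.4  0.9 -4.5] Ftool [-0.5  5.5  4.4] M [ 0.26 -1.51  0.73] Tz 1.21 tilt [-0.65 -0.26] w 0.127
```

```bash
python3 -m inch '[[[1,0,-1.8,0.3,0.1],[1,0,-1.8,0.3,0.1]]]' 60;python3 sw.py
```

```text
clock: 19.6
position: [0.4902, 0.22, 0.0957]
ee_rot: [-1.918, -2.487, 0.009]
force: [6.7, 1.2, -4.3]
width: 0.128
t 19.6 psi -75.28 z 0.0957 r 0.0888 ang -73.86 err(tool mm) [-0.26 -2.19] F [ 6.7  1.2 -4.3] Ftool [-0.5  6.8  4.3] M [ 0.21 -1.7   0.79] Tz 1.39 tilt [-0.24 -0.25] w 0.128
```

```bash
python3 -m inch '[[[1,0,-1.2,0.3,0]]]' 60;python3 sw.py;python3 -m inch '[[[1,0,-1.2,0.3,0]]]' 60;python3 sw.py
```

```text
clock: 19.7
position: [0.4904, 0.2201, 0.0958]
ee_rot: [1.917, 2.487, -0.006]
force: [5.2, 1.1, -4.3]
width: 0.126
t 19.7 psi -75.26 z 0.0958 r 0.0888 ang -73.7 err(tool mm) [-0.26 -2.42] F [ 5.2  1.1 -4.3] Ftool [-0.2  5.3  4.3] M [ 0.15 -1.26  0.86] Tz 1.33 tilt [-0.06 -0.25] w 0.126
clock: 19.8
position: [0.4905, 0.2201, 0.0958]
ee_rot: [1.915, 2.485, -0.004]
force: [5.4, 0.6, -4.6]
width: 0.123
t 19.8 psi -75.24 z 0.0958 r 0.0888 ang -73.65 err(tool mm) [-0.2  -2.47] F [ 5.4  0.6 -4.6] Ftool [-0.8  5.4  4.6] M [ 0.14 -1.35  0.81] Tz 1.29 tilt [ 0.09 -0.25] w 0.123
```

```bash
python3 -m inch '[[[1,0,-1.0,0.3,0],[1,0,-1.0,0.3,0]]]' 60;python3 sw.py;python3 -m inch '[[[1,0,-1.0,0.3,0],[1,0,-1.0,0.3,0]]]' 60;python3 sw.py
```

```text
clock: 20.0
position: [0.4906, 0.2201, 0.0957]
ee_rot: [1.912, 2.483, 0.0]
force: [5.2, 0.5, -5.0]
width: 0.124
t 20.0 psi -75.21 z 0.0957 r 0.0888 ang -73.59 err(tool mm) [-0.21 -2.5 ] F [ 5.2  0.5 -5. ] Ftool [-0.8  5.2  5.1] M [ 0.2  -1.09  0.76] Tz 1.22 tilt [ 0.35 -0.26] w 0.124
clock: 20.2
position: [0.4906, 0.2201, 0.0956]
ee_rot: [1.909, 2.481, 0.004]
force: [6.3, 1.5, -3.9]
width: 0.124
t 20.2 psi -75.17 z 0.0956 r 0.0888 ang -73.6 err(tool mm) [-0.21 -2.44] F [ 6.3  1.5 -3.9] Ftool [-0.1  6.4  3.9] M [ 0.14 -1.26  0.88] Tz 1.46 tilt [ 0.6  -0.28] w 0.124
```

```bash
python3 -m inch '[[[1,0,-0.8,0.3,0]]]' 60;python3 sw.py; python3 -m inch '[[[1,0,0.5,0,-1],[1,0,1,0,-1],[1,0,0,0,0]]]' 60;python3 sw.py; python3 look.py j
```

```text
clock: 20.3
position: [0.4907, 0.2201, 0.0955]
ee_rot: [1.908, 2.48, 0.006]
force: [4.1, 0.9, -4.1]
width: 0.122
t 20.3 psi -75.15 z 0.0955 r 0.0888 ang -73.51 err(tool mm) [-0.21 -2.54] F [ 4.1  0.9 -4.1] Ftool [-0.1  4.1  4.1] M [ 0.21 -1.08  0.83] Tz 1.2 tilt [ 0.71 -0.29] w 0.122
clock: 20.6
position: [0.4922, 0.2207, 0.0953]
ee_rot: [1.86, 2.515, 0.005]
force: [3.6, 1.4, -4.8]
width: 0.126
t 20.6 psi -72.99 z 0.0953 r 0.0887 ang -72.49 err(tool mm) [-0.29 -0.78] F [ 3.6  1.4 -4.8] Ftool [0.3 3.8 4.8] M [ 0.12 -0.79  0.45] Tz 0.79 tilt [ 0.72 -0.32] w 0.126
```

View pics/j_scene.png

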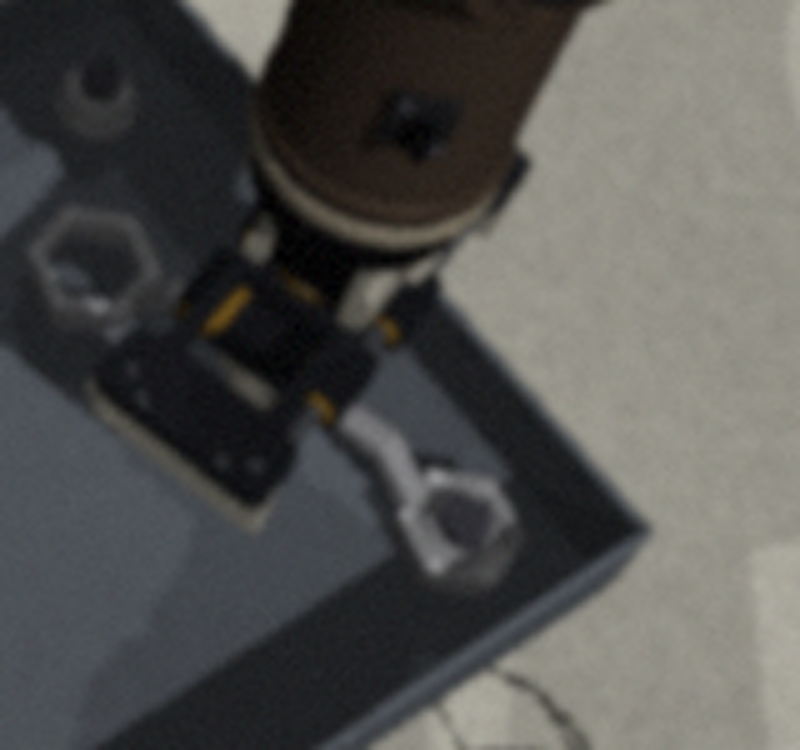

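```bash
python3 -m inch '[[[1,0,2.5,0,-1.5],[1,0,2.5,0,-1.5],[1,0,0,0,0]]]' 60;python3 sw.py
```

```text
clock: 21.0
position: [0.4952, 0.2215, 0.0947]
ee_rot: [1.794, 2.567, -0.0]
force: [1.8, 1.4, -4.8]
width: 0.127
t 21.0 psi -69.9 z 0.0947 r 0.0889 ang -70.47 err(tool mm) [-0.14  0.88] F [ 1.8  1.4 -4.8] Ftool [0.8 2.1 4.8] M [ 0.12 -0.17 -0.06] Tz 0.13 tilt [ 0.48 -0.35] w 0.127
```

```bash
python3 -m inch '[[[1,0,2,0,-1],[1,0,0,0,0]]]' 60;python3 sw.py; python3 -m inch '[[[1,0,0,-5,0],[1,0,0,-5,0]]]' 60;python3 sw.py
```

```text
clock: 21.2
position: [0.4968, 0.2221, 0.0945]
ee_rot: [1.771, 2.583, -0.001]
force: [-0.8, 0.4, -4.2]
width: 0.124
t 21.2 psi -68.86 z 0.0945 r 0.0889 ang -69.36 err(tool mm) [-0.1   0.76] F [-0.8  0.4 -4.2] Ftool [ 0.7 -0.7  4.2] M [0.12 0.01 0.01] Tz -0.05 tilt [ 0.43 -0.34] w 0.124
clock: 21.4
position: [0.4964, 0.2221, 0.1045]
ee_rot: [1.772, 2.583, -0.002]
force: [0.9, 1.1, -4.7]
width: 0.121
t 21.4 psi -68.9 z 0.1045 r 0.0887 ang -69.63 err(tool mm) [-0.28  1.13] F [ 0.9  1.1 -4.7] Ftool [0.8 1.3 4.7] M [ 0.05 -0.22 -0.15] Tz -0.03 tilt [ 0.37 -0.37] w 0.121
```

Free. Lift clear, then go back to the mat.

```bash
python3 -m inch '[[[1,0,0,-10,0],[1,0,0,-15,0],[1,0,0,-25,0],[1,0,0,-25,0],[1,0,0,-25,0],[1,0,0,0,0]]]' 60;python3 go.py .485 -.385 .2 104; python3 look.py k;python3 - <<'E'
from h import *
crop(cam("scene"),"pics/k2.png",425,290,475,340,12)
E
```

```text
clock: 22.0
position: [0.4953, 0.221, 0.2136]
ee_rot: [1.775, 2.581, -0.003]
force: [1.2, 0.5, -4.1]
width: 0.12
t 22.0 pos [0.4953 0.221  0.2136] yaw 110.96 tilt 0.52 w 0.12 F [ 1.2  0.5 -4.1] M [-0.01 -0.03 -0.01]
shift mm [-562.1 -226.4   17.6] turn 6.96
```

View pics/k_scene.png

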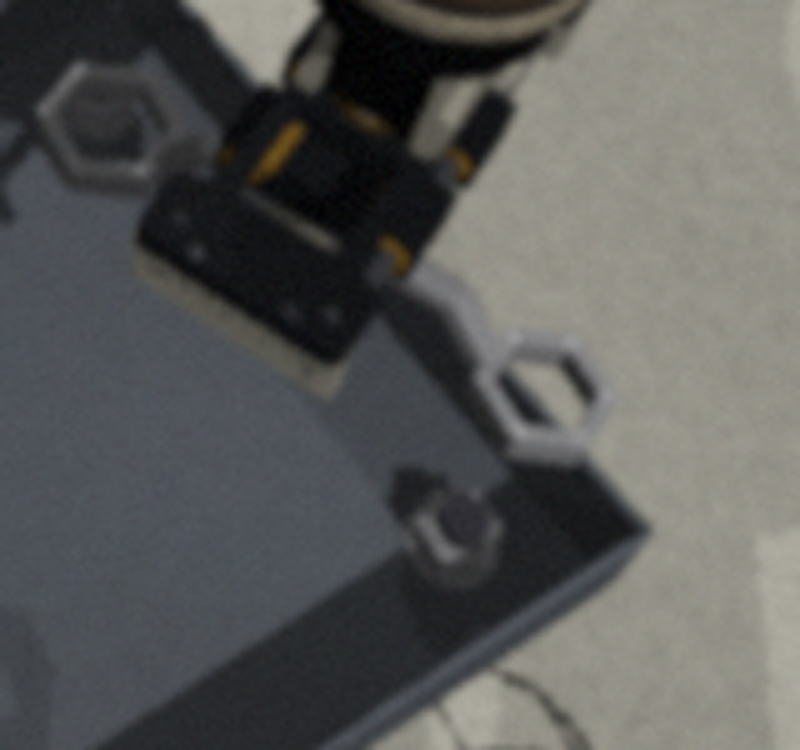

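View pics/k_top.png

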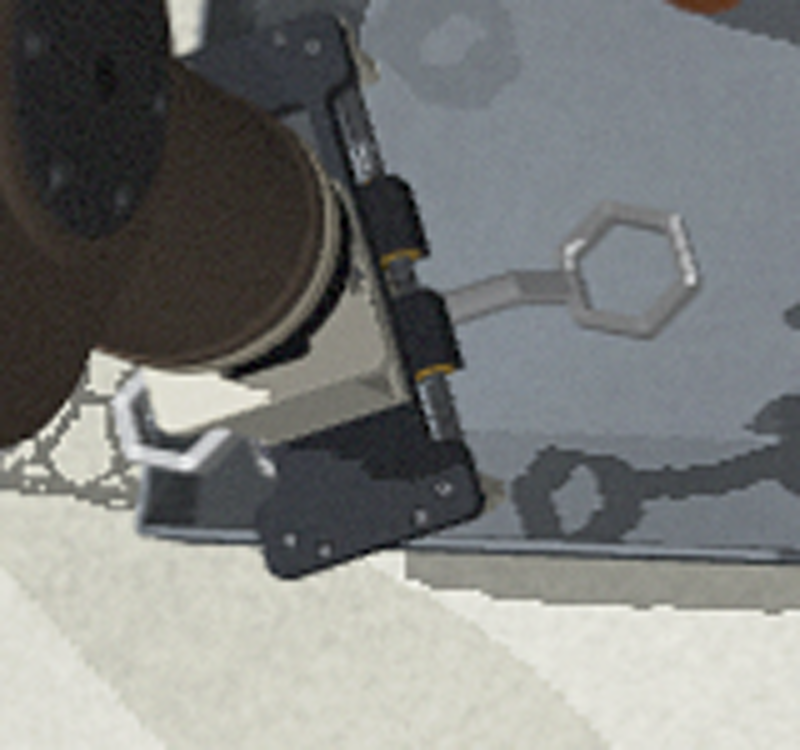

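```bash
python3 -m inch '[[[1,-45,-18,0,0.6],[1,-45,-18,0,0.6],[1,-45,-18,0,0.6],[1,-45,-18,0,0.6],[1,-45,-18,0,0.6],[1,-45,-18,0,0.6],[1,-45,-18,0,0.6],[1,-45,-18,0,0.6],[1,-45,-18,0,0.6],[1,-45,-18,0,0.6],[1,-45,-18,0,0.6]]]' 60;python3 go.py .485 -.385 .1 104
```

```text
clock: 23.25
position: [0.4523, -0.3173, 0.2016]
ee_rot: [-1.9, -2.489, 0.027]
force: [1.3, -0.0, -4.4]
width: 0.123
t 23.25 pos [ 0.4523 -0.3173  0.2016] yaw 105.31 tilt 1.15 w 0.123 F [ 1.3 -0.  -4.4] M [-0.03 -0.1  -0.01]
shift mm [-73.7  15.7 101.5] turn 1.31
```

```bash
python3 -m inch '[[[1,-37,8,0,1.3],[1,-33,6,0,0],[1,0,0,30,0],[1,0,0,30,0],[1,0,0,25,0],[1,0,0,15,0],[1,0,0,0,0]]]' 60;python3 go.py .485 -.385 .02 104
python3 - <<'E'
from h import *
crop(cam("scene"),"pics/l.png",200,50,360,190,5)
E
```

```text
clock: 23.95
position: [0.4718, -0.3927, 0.088]
ee_rot: [-1.94, -2.441, 0.036]
force: [0.2, 0.9, -4.5]
width: 0.125
t 23.95 pos [ 0.4718 -0.3927  0.088 ] yaw 103.04 tilt 1.86 w 0.125 F [ 0.2  0.9 -4.5] M [-0.01 -0.02  0.  ]
shift mm [ 4.3 16.8 67.5] turn -0.96
```

View pics/l.png

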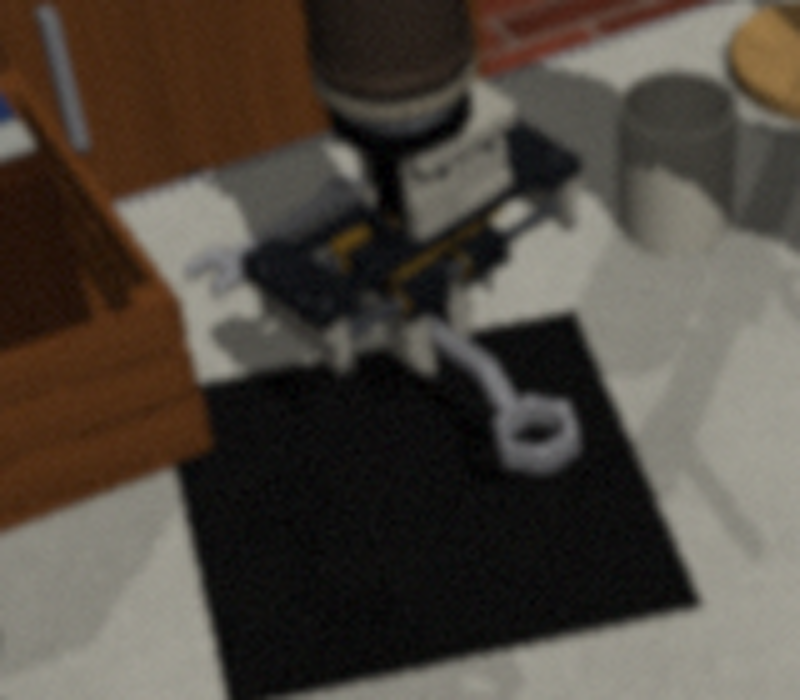

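```bash
python3 -m inch '[[[1,9,16,10,-1],[1,0,0,20,0],[1,0,0,20,0],[1,0,0,7,0],[1,0,0,0,0]]]' 60;python3 go.py .487 -.382 .015 104; python3 -m inch '[[[1,0,0,3,0],[1,0,0,2,0]]]' 60;python3 go.py .487 -.382 .015 104
```

```text
clock: 24.5
position: [0.4905, -0.3801, 0.0344]
ee_rot: [-1.917, -2.471, 0.032]
force: [-0.2, 0.1, -4.8]
width: 0.126
t 24.5 pos [ 0.4905 -0.3801  0.0344] yaw 104.39 tilt 1.42 w 0.126 F [-0.2  0.1 -4.8] M [-0.09 -0.01  0.01]
shift mm [-0.9 -3.3 19.5] turn 0.39
clock: 24.7
position: [0.4918, -0.3806, 0.0312]
ee_rot: [-1.918, -2.474, 0.032]
force: [0.2, 0.1, -4.6]
width: 0.126
t 24.7 pos [ 0.4918 -0.3806  0.0312] yaw 104.45 tilt 1.32 w 0.126 F [ 0.2  0.1 -4.6] M [-0.06  0.02 -0.  ]
shift mm [-0.  -4.7 16.3] turn 0.45
```

```bash
python3 -m inch '[[[1,0,-1,6,0],[1,0,-1,5,0],[1,0,0,3,0]]]' 60;python3 go.py .487 -.382 .015 104; python3 -m inch '[[[1,0,0,2,0],[1,0,0,1.5,0]]]' 60;python3 go.py .487 -.382 .015 104
```

```text
clock: 25.0
position: [0.4903, -0.3821, 0.0179]
ee_rot: [-1.919, -2.477, 0.031]
force: [0.7, 0.3, -5.0]
width: 0.119
t 25.0 pos [ 0.4903 -0.3821  0.0179] yaw 104.45 tilt 1.24 w 0.119 F [ 0.7  0.3 -5. ] M [-0.03  0.01  0.  ]
shift mm [ 1.  -3.1  3. ] turn 0.45
clock: 25.2
position: [0.4894, -0.3823, 0.0146]
ee_rot: [-1.92, -2.475, 0.031]
force: [-7.5, 6.9, 21.7]
width: 0.125
t 25.2 pos [ 0.4894 -0.3823  0.0146] yaw 104.4 tilt 1.24 w 0.125 F [-7.5  6.9 21.7] M [1.31 1.21 0.  ]
shift mm [ 0.9 -2.2 -0.3] turn 0.4
```

```bash
python3 -m inch '[[[1,0,0,-0.5,0],[0.7,0,0,0,0],[0.7,0,0,0,0],[0.6,0,0,0,0],[0.5,0,0,0,0],[0.5,0,0,0,0],[0.4,0,0,0,0],[0.4,0,0,0,0],[0.4,0,0,0,0]]]' 10;python3 go.py .487 -.382 .015 104; python3 -m inch '[[[0.3,0,0,-5,0],[0.3,0,0,-15,0],[0.3,0,0,-20,0],[0.3,0,0,-40,0],[0.3,0,0,-40,0],[0.3,0,0,-40,0],[0.3,0,0,-30,0]]]';python3 go.py .487 -.382 .015 104
```

```text
clock: 26.1
position: [0.4906, -0.384, 0.0166]
ee_rot: [-1.923, -2.478, 0.032]
force: [-0.2, -0.4, -0.2]
width: 0.597
t 26.1 pos [ 0.4906 -0.384   0.0166] yaw 104.38 tilt 1.19 w 0.597 F [-0.2 -0.4 -0.2] M [-0.13  0.   -0.05]
shift mm [ 2.9 -3.   1.6] turn 0.38
clock: 26.8
position: [0.4911, -0.3806, 0.215]
ee_rot: [-1.922, -2.47, 0.034]
force: [0.2, -0.5, -0.5]
width: 0.7
t 26.8 pos [ 0.4911 -0.3806  0.215 ] yaw 104.22 tilt 1.42 w 0.7 F [ 0.2 -0.5 -0.5] M [-0.1  -0.04 -0.03]
shift mm [  0.4   0.6 200. ] turn 0.22
```

Now move the arm aside for a clear view (to the left at height).

```bash
python3 -m inch '[[[0.3,40,-15,-10,0],[0.3,40,-15,-10,0],[0.3,40,-15,0,0],[0.3,40,-15,0,0],[0.3,40,-10,0,0],[0.3,40,-10,0,0],[0.3,0,0,0,0]]]';python3 - <<'E'
from h import *
t=cam("top");s=cam("scene")
cv2.imwrite("pics/m_t.png",t["frame"]);cv2.imwrite("pics/m_s.png",s["frame"])
crop(t,"pics/m_n.png",137,216,161,240,25)
E
```

```text
clock: 27.5
position: [0.3607, -0.1835, 0.245]
ee_rot: [-1.934, -2.468, 0.026]
force: [0.6, 0.7, 0.3]
width: 0.703
```

View pics/m_t.png

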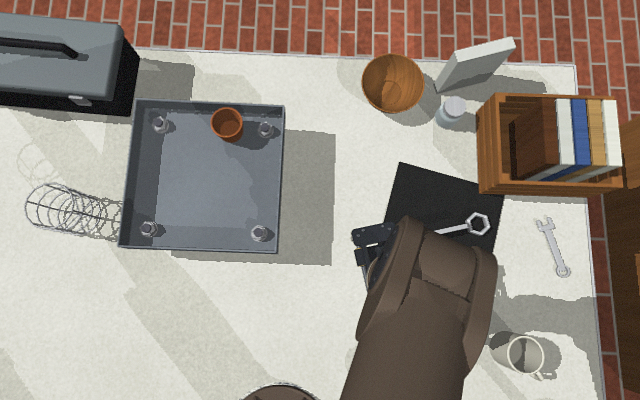

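View pics/m_s.png

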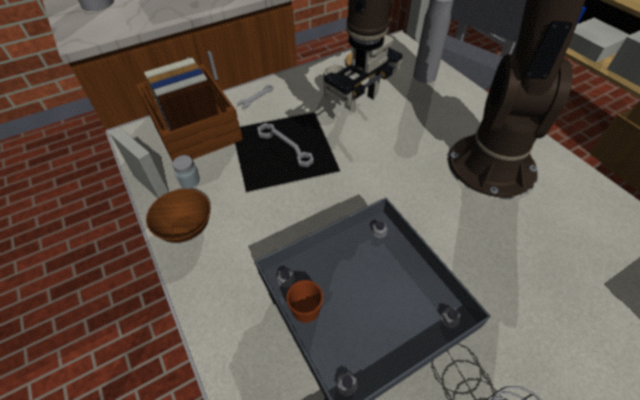

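View pics/m_n.png

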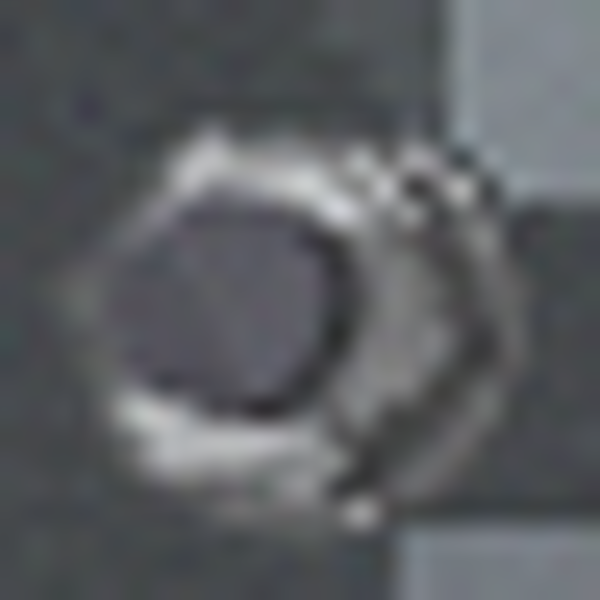

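Run:
```python
from h import *
ctr=np.array([.4656,.3052]); t=cam("top"); s=cam("scene")
c=(np.array([(205,140),(385,170),(450,320),(340,480),(140,450),(85,290)],float)+.5)/25-.5+[137,216]
q=cast(t,c,.096)[:,:2]-ctr; a=np.degrees(np.arctan2(q[:,1],q[:,0])); print((a%60).round(1),(np.hypot(*q.T)*1000).round(1))
r=cast(s,[[305,157],[265,130]],.014); print(r.round(3),r.mean(0).round(3),np.linalg.norm(r[0]-r[1]).round(3))
o=arm.observe(); print(o["clock"],o["force"],o["width"])
M=np.array([.4987,-.378]); print((r.mean(0)[:2]-M).round(3))
crop(s,"pics/n.png",225,100,355,200,6)
```

```text
[22.7 24.4 30.2 30.2 23.1 23.5] [16.8 16.3 16.5 16.7 15.4 15.6]
[[ 0.466 -0.299  0.014]
 [ 0.517 -0.469  0.014]] [ 0.491 -0.384  0.014] 0.177
27.7 [-0.39767215  0.45054296 -0.17943763] 0.6976676633328356
[-0.007 -0.006]
```

View pics/n.png

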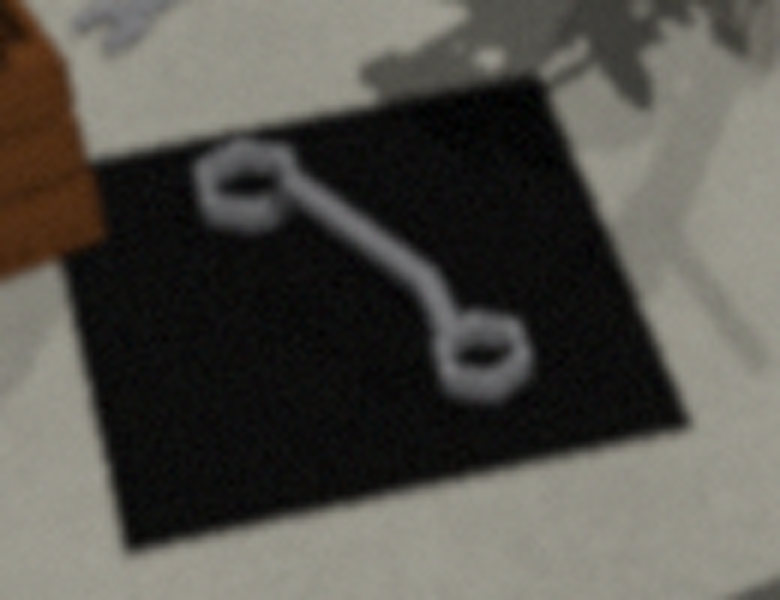

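```bash
python3 -c "
from cell import workorder; print(workorder.sign_off())"
```

```text
the job is handed in; nothing more can be done
None
```

I tightened the nut to its stop in two bites of about 60 degrees with the small ring, reseating the spanner once. I held it snug for about a second at 1.2 to 1.4 N m as worked out from the wrist sensor. Then I laid the spanner back on the mat, released it, and handed in at 27.7 s.

Last checks:
- **Nut:** its corners measure 23–30° (most 23–24°) against the 23.4° expected at the stop.
- **Spanner:** it lies flat and free on the mat, its middle about 9 mm from the mat's middle.
- **Bystanders:** they look unmoved in both views, and the wrist force is near zero.

Two points to note:
- **Torque:** while holding, the noisy torque estimate briefly read 1.46 N m, close to your 1.5 limit; I eased off, and it read 1.20 before I backed the spanner off.
- **Set-down:** the spanner touched the mat at about 22 N before I let go.

No check failed, but I could not read the nut's joint value or the ring's contact force directly.

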